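# Feed a sample carrier into the reader with the push stick and set its timer

## Robot

A 6-joint arm with a two-finger parallel gripper is mounted at the origin on the work surface. World frame = base frame: x ahead of the robot, y to its left, z up, the work surface at z = 0. Lengths are in mm, angles in rad, forces in N, time in s.
With the tool pointing down it reaches from about 275 to 750 mm from the base axis. Payload 10.2 kg.
Tool frame: the origin (TCP) lies between the finger pads; the fingertips stand 17 mm ahead of it and the grasp point (between the pads) lies 2 mm behind it; y points along the fingers, x is the direction in which the jaws open and shut, and the axes are right-handed (so a half turn about y gives the same grasp; the last joint's range is limited). The gripper opens to 85 mm and grips with 20 to 120 N. Pads are 22 mm wide; open, the fingers measure 114 mm over their backs; the gripper's body (76 mm by 85 mm) begins 54 mm behind the grasp point. The pads swing forward as they close: fully open they stand 13 mm farther back than shut.
Start: joints at [0.886, 0.313, 1.498, -0, 1.331, -0.223], TCP at [233.932, 470.007, 248.294] pointing down, gripper open.
Joint ranges: [-2.94, 2.94], [-0.97, 2.17], [0.19, 2.56], [-1.23, 4.37], [0.02, 3.11], [-2.88, 2.88]. Speed limits (rad/s): [2.39, 2.39, 3.01, 3.14, 3.14, 3.14].

## Interface

Orientations are given as a unit quaternion [w, x, y, z].
In Python, from rig import ctrl gives the robot as it stands.
- The arm moves only by the tool jog_arm, never from a script. Its argument "targets" is a list of rows, each an object with "offset": the shift along the tool's x, y, z in m, a list of three; "yaw": the turn about the tool's y in rad. In form: [{"offset": [dx, dy, dz], "yaw": yaw}, ...]. A call has 1 to 12 rows; each row is the pose to reach, as a shift and turn from the pose measured when the call began, along the tool's axes at that moment; what a row does not reach only later rows make up. A row lasts 1/12 s, in which the tool goes at most 41.7 mm and 7.16 degrees, less where a joint would pass 70% of its speed; a pose out of reach is approached as far as the arm can. A call with a gripper value outside its range is refused whole. "fingers" is the finger opening in m, from 0 to 0.0854, set as the call begins (left out, the last holds). The fingers move at their own pace and stop on an object; "grip_force" is the grip in N (left out, the last holds). Time passes only in rows, so rows that repeat a pose let the fingers close. It gives the time, the measured TCP pose, the force and the opening at its end, in the units of the state.
- ctrl.sense(): the state, without advancing time (a new reading comes with each control period).
- ctrl.capture(name): name is "scene" or "top" or "wrist"; returns a dict with "img" (400x640x3 uint8, red, green, blue), "intrinsics" (3x3 intrinsics, pixels), "k1" (the pictures are not rectified: a ray, as slopes to the right and down, at radius r is drawn at 1 + k1 r^2 times it, then the intrinsics apply), "T" (4x4, takes a point from camera to world coordinates); the wrist camera has in their place "mount" (4x4, takes a point from camera to tool coordinates, whose origin is the TCP and whose axes are the tool frame's). Camera axes: x right, y up, looking along -z (the intrinsics and any distortion apply to the point x, -y, -z); pixel columns grow to the right and rows downward; lengths in mm; the calibration is good to about 2 mm. A picture is of the moment at which its call begins: read the wrist's pose just before it. There is no depth.
- ctrl.finish_job(): hands the job in, once; it reports no verdict.
Trained networks look in the newest picture that a camera, given by its name, has taken for a name from the list of things; names that differ only in an ending like _2 or _b are one class to them, and where a whole thing is asked for, a point or a joint stands for the part that bears it (a point fixed in the world has none). Each returns a list of dicts, best first, with "score" (0 to 1); they miss things now and then, are a little off and sometimes report something else, mostly with a low value. They report only what shows in the picture. A call takes as long as a camera call. They do not tell look-alikes from the thing itself.
- ctrl.boxes_of(camera, target): "box" ([left, top, right, bottom] in pixels, round what is visible of it).
- ctrl.regions_of(camera, target): "region" (400x640 bool, what is visible of it) and "box" ([left, top, right, bottom] in pixels, round what is visible of it).
The state is a dict: "time_s": time; "joints": joint angles; "dq": joint speeds; "tau": joint torques, N m; "eef_pos": TCP position; "ee_rot": TCP orientation; "force": force on the tool from outside, world axes, zero at the start; "wrist_torque": the same for the moment, N m; "grip_width": opening from 0.0 (shut) to 1.0 (fully open).
Only numpy, scipy, OpenCV 4.12 (cv2) and the standard library are available. Lean on these libraries where they do the work, as an engineer would, in place of code of your own. Each camera call takes 0.05 s, during which the arm holds its last target.

## Task

Take the carrier with three capped vials, set it on the reader's loading plate and, using the push stick and not the fingers, push it through the flared mouth and along the covered channel until it is fully home against the end stop. Lay the push stick back flat on the dark mat. Once the carrier is home, start its warm-up time on the bell timer: turn the dial clockwise past its top (thickest) mark, then back down to the long mark; leave the other things on the bench where they are.

Things in the scene. Friction and masses are not known exactly. Their poses are not given: they have to be found in the camera images.
- carrier_centre (a point): The carrier to feed: white plastic block 60 long (its x axis) x 24 wide (y) x 22 mm tall with three grey vial caps (14 mm diameter, 8 mm tall, in a row along x) on top, 30 mm tall in all, about 80 g, lying on the bench among two look-alikes. Origin: centre of the block, 11 mm above its underside, z up. Its two ends are alike.
- feeder: Reader's feeder, fixed to the bench; place and angle vary. Aluminium plate 225 x 100 x 10 mm, top at z = 10. Origin on the bench under the covered channel's mouth, on its centre line; +x = feed direction, y across. Loading plate, free of walls, x = -110 to -25 mm; flared walls x = -25 (48 apart) to 0 (27 apart); channel, 27 wide inside, x = 0 to the end stop's face at x = 105.
- mouth (a point): Centre of the channel mouth on the plate's top (z = 10 mm), same axes as the feeder. White flared walls (6 mm thick) and channel walls (8 mm) rise to 44 mm above the bench; the channel's cover lies from 44 to 49 mm with a 12 mm slot along its middle. The stop is 14 mm high above the plate, 8 thick. Home: the carrier's front touches the stop, its centre 75 mm past this point.
- stick_handle (a point): Push stick, grey plastic, about 90 g, lying on the mat. Bar 125 long x 18 wide x 14 mm tall; upright handle block at its rear, 40 long x 18 wide, rising to 60 mm above the stick's underside. This point: middle of the handle block, 40 mm above the underside, z up; +x along the bar to the flat tip, 105 mm ahead of it; rear end 20 mm behind. Grip the handle across its 18 mm width.
- mat: Dark rubber mat, 200 (its x) x 110 (y) x 3 mm, fixed flat on the bench; origin at the centre of its underside. The push stick's place.
- timer_axis (a point): Bell timer, fixed to the bench: white round base 96 mm diameter, 28 tall; grey dial disc 60 mm diameter, top at 34 mm, with an upright grip bar across it, 50 long x 12 wide, from 34 to 66 mm height. Point on the turning axis, 56 mm up, fixed to the base. +x points to the zero mark; dark marks follow clockwise from above each 0.3 rad: 0.3 short, 0.6 long, 0.9 short, 1.2 thickest (top).
- dial (a joint): Angle of the timer's dial, rad: 0 when the bar's end with the white pointer stripe points to the zero mark, growing clockwise seen from above; stops at 0 and 1.55. The grip bar lies along the pointer's direction. Light friction (0.04 N m); stays where it is left.
- short_carrier_centre (a point): Look-alike to leave: 44 x 24 x 22 mm white block with two vial caps. Origin at its block's centre.
- empty_carrier_centre (a point): Look-alike to leave: 60 x 24 x 22 mm white block with no vials, only three dark wells. Origin at its block's centre.
- reagent: Bystander: amber bottle 60 mm diameter, 150 mm tall; origin under its centre.
- beaker: Bystander: glass beaker 70 mm diameter, 90 mm tall; origin under its centre.
- jar: Bystander: glass jar 52 mm diameter, 60 mm tall; origin under its centre.
- wash: Bystander: white bottle 64 mm diameter, 160 mm tall; origin under its centre.
- tipbox: Bystander: grey box with clear lid 80 x 110 x 66 mm; origin under its centre.
- stick_tip (a point): Middle of the push stick's flat pushing tip, 7 mm above the stick's underside.
- carrier: The same three-vial carrier; origin at the centre of its underside.
- stick: The same push stick; origin on its underside, below the middle of the handle.
Not all that is in view belongs to the job. Leave any purple look-alike of the part that bears timer_axis alone.

How it is judged (in metres and radians):
On the way, in this order (a step that is already met when the one before it is completed fails the run):
1. the carrier, entering the covered channel, is being pushed by the stick (x of carrier_centre in the frame of feeder between 0.01 and 0.065 m and y of carrier_centre in the frame of feeder between -0.005 and 0.005 m and z of carrier_centre in the frame of feeder below 0.027 m and contact force between stick and carrier above 0.03 N).
2. the carrier is home against the end stop (x of carrier_centre in the frame of feeder between 0.07 and 0.08 m and y of carrier_centre in the frame of feeder between -0.004 and 0.004 m and z of carrier_centre in the frame of feeder between 0.017 and 0.026 m and angle between carrier_centre's own z axis and vertical below 0.1 rad), for 0.2 s.
3. the timer's dial is past its top mark (value of joint dial above 1.2 rad).
At the end, for the whole second after the job is handed in: Three-vial carrier flat in the channel, centre 70 to 80 mm past its mouth (5 mm of the stop), 4 mm of the centre line, at rest; stick flat, upright, at rest, handle over the mat, tip at most 30 mm past the mat's ends or 25 mm past its sides; dial at 0.6 rad +-0.12 (all of step 2 and linear speed of each of carrier, stick below 0.01 m/s and x of stick_handle in the frame of mat between -0.1 and 0.1 m and y of stick_handle in the frame of mat between -0.055 and 0.055 m and x of stick_tip in the frame of mat between -0.13 and 0.13 m and y of stick_tip in the frame of mat between -0.08 and 0.08 m and z of stick_handle in the frame of mat below 0.05 m and angle between stick_handle's own z axis and vertical below 0.1 rad and value of joint dial between 0.48 and 0.72 rad); the robot touches nothing.
It fails at once if the fingers touch the carrier inside the flared mouth or the channel (x of carrier_centre in the frame of feeder above -0.01 m and z of carrier_centre in the frame of feeder below 0.045 m and y of carrier_centre in the frame of feeder between -0.03 and 0.03 m and contact force between the fingers and carrier above 0.5 N).
It fails at once if one of the other things on the bench is moved by more than 30 mm (distance of any of short_carrier_centre, empty_carrier_centre, reagent, beaker, jar, wash, tipbox from where it was at the start of the episode above 0.03 m).
It also fails if it takes over 72 s, if anything falls off the work surface, if the arm or the gripper's body presses on something with over 40 N, if the wrist force passes 120 N, or if a joint passes its speed limit or range.

## Working session

There is one attempt and no reset: what is moved stays moved. The work goes in short steps, Python scripts to look and compute and a tool call to move; the robot and the scene stay as the last step left them, time stands still between calls to the robot, and variables do not carry over. Pictures are saved under pics/ and viewed, and the job is handed in when it is done.

Besides the shell and the picture viewer there is one more tool, called after "Call:" in YAML: its name, and indented under it one key for each argument. jog_arm: Moves the arm, as the interface text tells. Its arguments: {"type":"object","properties":{"targets":{"type":"array"},"fingers":{"type":"number"},"grip_force":{"type":"number"}},"required":["targets"]}

```bash
ls; mkdir -p pics; python3 - <<'E'
from rig import ctrl
import cv2
print(ctrl.sense())
for n in ["scene","top","wrist"]:
    c=ctrl.capture(n); cv2.imwrite(f"pics/{n}0.png",c["img"][:,:,::-1])
    print(n,c["intrinsics"],c["k1"],c.get("T",c.get("mount")))
E
```

```text
pics
{'time_s': 0.0, 'joints': array([ 8.85614780e-01,  3.13457810e-01,  1.49847203e+00, -2.01426074e-05,
        1.33099550e+00, -2.23390761e-01]), 'dq': array([0.00011707, 0.00017374, 0.00106528, 0.00113085, 0.00054963,
       0.00030028]), 'tau': array([ 1.44486232e-03, -4.12267542e+01, -2.59737700e+01, -9.65162440e-05,
        4.21509409e-03, -2.66677731e-06]), 'eef_pos': array([233.76484164, 469.8072749 , 247.71791158]), 'ee_rot': array([-0.60099482,  0.60131425,  0.37186434, -0.37275101]), 'force': array([ 0.20823832, -0.19759972,  0.04023834]), 'wrist_torque': array([-0.0137139 , -0.02025763, -0.01120466]), 'grip_width': 1.0025645884584027}
scene [[396.46902811   0.         325.97286995]
 [  0.         396.46902811 200.54091731]
 [  0.           0.           1.        ]] 0.02515299480227064 [[ 8.67748369e-01 -3.42281545e-01  3.60355535e-01  9.68335216e+02]
 [ 4.96996382e-01  5.93641897e-01 -6.32916973e-01 -7.60914054e+02]
 [ 2.71365627e-03  7.28308068e-01  6.85244477e-01  9.22369492e+02]
 [ 0.00000000e+00  0.00000000e+00  0.00000000e+00  1.00000000e+00]]
top [[399.82830912   0.         321.85122845]
 [  0.         399.82830912 192.35114651]
 [  0.           0.           1.        ]] -0.0507601577152418 [[ 1.07788551e-02  9.83956448e-01 -1.78082914e-01  3.01812784e+02]
 [-9.99900355e-01  8.98254730e-03 -1.08901277e-02  1.89725521e+01]
 [-9.11577316e-03  1.78182552e-01  9.83955223e-01  1.29185237e+03]
 [ 0.00000000e+00  0.00000000e+00  0.00000000e+00  1.00000000e+00]]
wrist [[279.37937952   0.         320.40933302]
 [  0.         279.37937952 199.38990521]
 [  0.           0.           1.        ]] -0.0013411434381777546 [[ 9.99998612e-01 -3.72969166e-04  1.62390973e-03  3.08826715e-01]
 [ 1.66175873e-03  2.94283000e-01 -9.55716880e-01 -1.25740928e+02]
 [-1.21436098e-04  9.55718252e-01  2.94283211e-01  7.53502167e+01]
 [ 0.00000000e+00  0.00000000e+00  0.00000000e+00  1.00000000e+00]]
```

View pics/top0.png

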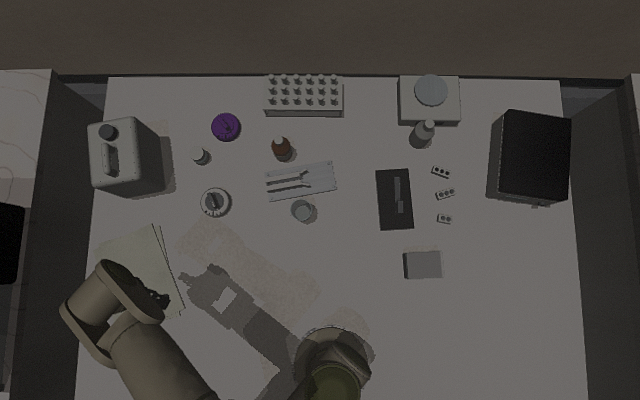

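View pics/scene0.png

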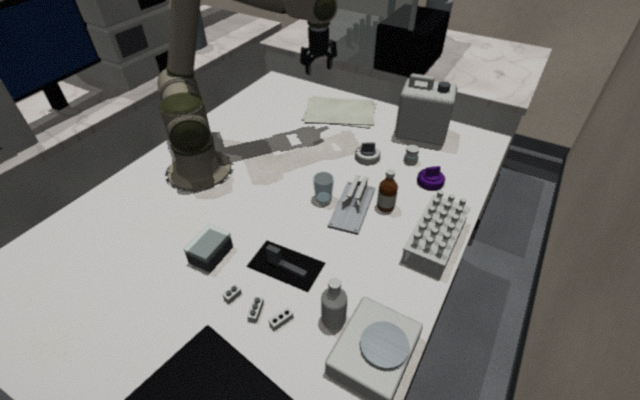

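View pics/wrist0.png

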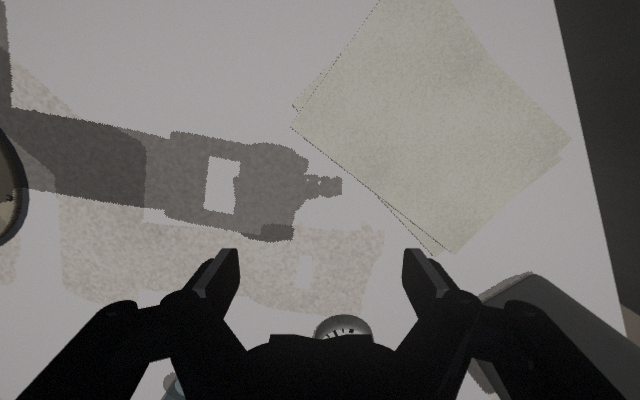

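```bash
cat > h.py <<'E'
from rig import ctrl
import numpy as np, cv2
from scipy.spatial.transform import Rotation as R
def pose():
    s=ctrl.sense(); q=s["ee_rot"]; M=np.eye(4); M[:3,:3]=R.from_quat([q[1],q[2],q[3],q[0]]).as_matrix(); M[:3,3]=s["eef_pos"]; return M
def cap(n):
    P=pose(); c=ctrl.capture(n)
    c["Tw"]=c["T"] if "T" in c else P@c["mount"]
    return c
def proj(c,p):
    p=np.atleast_2d(p).astype(float); T=c["Tw"]; q=(p-T[:3,3])@T[:3,:3]
    s=np.c_[q[:,0],-q[:,1]]/(-q[:,2:3]); s=s*(1+c["k1"]*(s**2).sum(1,keepdims=True))
    K=c["intrinsics"]; return s*[K[0,0],K[1,1]]+K[:2,2]
def unproj(c,uv,z):
    uv=np.atleast_2d(uv).astype(float); K=c["intrinsics"]; d=(uv-K[:2,2])/[K[0,0],K[1,1]]; s=d.copy()
    for _ in range(20): s=d/(1+c["k1"]*(s**2).sum(1,keepdims=True))
    r=np.c_[s[:,0],-s[:,1],-np.ones(len(s))]@c["Tw"][:3,:3].T; o=c["Tw"][:3,3]
    return o+r*((z-o[2])/r[:,2:3])
E
python3 -c "
from h import *
print(pose().round(3))"
```

```text
[[ 4.46000e-01 -1.00000e-03 -8.95000e-01  2.33824e+02]
 [ 8.95000e-01 -1.00000e-03  4.46000e-01  4.69877e+02]
 [-1.00000e-03 -1.00000e+00  0.00000e+00  2.47871e+02]
 [ 0.00000e+00  0.00000e+00  0.00000e+00  1.00000e+00]]
```

```bash
python3 - <<'E'
import cv2,numpy as np
t=cv2.imread("pics/top0.png"); s=cv2.imread("pics/scene0.png")
def g(i): return np.clip((i/255.)**0.6*255,0,255).astype('uint8')
cv2.imwrite("pics/t1.png",g(cv2.resize(t[100:240,180:350],None,fx=4.5,fy=4.2,interpolation=cv2.INTER_CUBIC)))
cv2.imwrite("pics/t2.png",g(cv2.resize(t[100:240,365:465],None,fx=4.2,fy=4.2,interpolation=cv2.INTER_CUBIC)))
cv2.imwrite("pics/s1.png",g(cv2.resize(s[140:340,210:410],None,fx=3,fy=3,interpolation=cv2.INTER_CUBIC)))
E
```

```text
(no output)
```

View pics/t1.png

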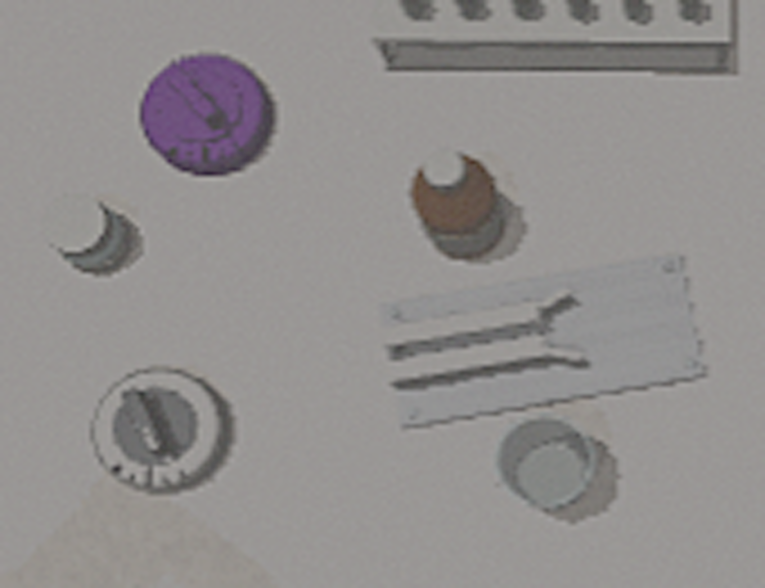

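View pics/t2.png

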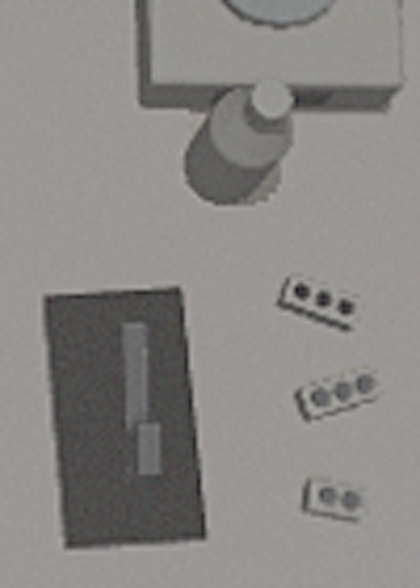

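View pics/s1.png

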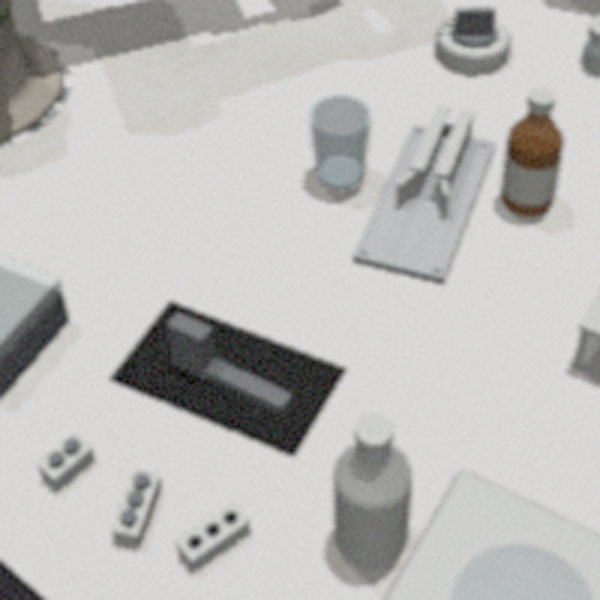

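```bash
python3 - <<'E'
from h import *
c=cap("top")
t1=lambda x,y:(180+(x+.5)/4.5-.5,100+(y+.5)/4.2-.5)
t2=lambda x,y:(365+(x+.5)/4.2-.5,100+(y+.5)/4.2-.5)
U=lambda n,uv,z:print(n,unproj(c,[uv],z)[0].round(1))
for k,p in dict(pNR=(683,257),pSR=(707,375),pSL=(403,428),pNL=(383,306)).items(): U(k,t1(*p),10)
for k,p in dict(m1=(45,296),m2=(181,288),m3=(206,537),m4=(66,548)).items(): U(k,t2(*p),3)
for k,p in dict(cap1=(320,397),cap2=(343,391),cap3=(366,383)).items(): U(k,t2(*p),30)
for k,p in dict(tip=(133,323),tipR=(146,322),hF=(148,423),hR=(148,474)).items(): U(k,t2(*p),17 if 't' in k else 63)
U("timer",t1(155,425),34)
U("beaker",t1(550,475),0);U("reagent",t1(475,230),0)
for n in ["beaker","reagent","wash","jar","tipbox","timer_axis","carrier","stick","mat"]:
    print(n,[ (np.round(b["box"],1),round(b["score"],2)) for b in ctrl.boxes_of("top",n)[:4]])
E
```

```text
pNR [640.1   2.8  10. ]
pSR [545.7 -15.2  10. ]
pSL [501.9 204.1  10. ]
pNL [598.7 222.2  10. ]
m1 [ 611.5 -142.9    3. ]
m2 [ 619.  -250.5    3. ]
m3 [ 422.6 -264.4    3. ]
m4 [ 413.2 -156.5    3. ]
cap1 [ 527.8 -349.    30. ]
cap2 [ 532.7 -367.    30. ]
cap3 [ 539. -385.   30.]
tip [ 587.3 -209.3   17. ]
tipR [ 588.2 -219.5   17. ]
hF [ 501.2 -210.5   63. ]
hR [ 463.1 -209.6   63. ]
timer [498.8 378.1  34. ]
beaker [467.6  97.7   0. ]
reagent [663.6 157.4   0. ]
beaker [(array([291. , 198.9, 314.4, 222. ]), 0.94)]
reagent [(array([273.5, 136.3, 294.3, 161.3]), 0.64), (array([408.3, 119.8, 434.4, 148.3]), 0.38)]
wash [(array([405.6, 119.6, 435.4, 151.9]), 0.88), (array([435.8, 187. , 457.9, 198.3]), 0.6)]
jar [(array([191. , 149.9, 208.4, 163.4]), 0.63)]
tipbox [(array([403.6, 250.4, 443.1, 277.8]), 0.57)]
timer_axis [(array([203.8, 188.5, 232.2, 216.8]), 0.9), (array([392.7, 178.2, 401.4, 217.4]), 0.58), (array([212.6, 110.9, 240. , 144.6]), 0.55)]
carrier [(array([435.1, 188.6, 455. , 197.4]), 0.71), (array([272.5, 135.8, 292.6, 160.6]), 0.16)]
stick [(array([394.5, 180.7, 401.9, 215.3]), 0.76)]
mat [(array([374.9, 171.2, 417.1, 229.9]), 0.7)]
```

```bash
cat >> h.py <<'E'
def rel(x,y,z,ang):
    P=pose(); o=P[:3,:3].T@(np.array([x,y,z])-P[:3,3])/1000
    a=np.arctan2(P[1,0],P[0,0]); yaw=-((ang-a+np.pi)%(2*np.pi)-np.pi)
    print("offset",o.round(4).tolist(),"yaw",round(yaw,4),"| pos",P[:3,3].round(1),"ang",round(a,4),"tilt",(P[:3,1]).round(4))
E
python3 -c "
from h import *
rel(525,-345,230,.30)"
```

```text
offset [-0.5999, 0.0183, -0.6237] yaw 0.809 | pos [233.9 470.  248.3] ang 1.109 tilt [-0.  0. -1.]
```

Call:
jog_arm:
  targets:
    - {"offset": [-0.6,0.018,-0.624],"yaw": 0.81}
    - {"offset": [-0.6,0.018,-0.624],"yaw": 0.81}
    - {"offset": [-0.6,0.018,-0.624],"yaw": 0.81}
    - {"offset": [-0.6,0.018,-0.624],"yaw": 0.81}
    - {"offset": [-0.6,0.018,-0.624],"yaw": 0.81}
    - {"offset": [-0.6,0.018,-0.624],"yaw": 0.81}
    - {"offset": [-0.6,0.018,-0.624],"yaw": 0.81}
    - {"offset": [-0.6,0.018,-0.624],"yaw": 0.81}
    - {"offset": [-0.6,0.018,-0.624],"yaw": 0.81}
    - {"offset": [-0.6,0.018,-0.624],"yaw": 0.81}
    - {"offset": [-0.6,0.018,-0.624],"yaw": 0.81}
    - {"offset": [-0.6,0.018,-0.624],"yaw": 0.81}
  fingers: 0.05

```text
time_s: 1.65
eef_pos: [402.3, -2.9, 238.2]
ee_rot: [-0.699, 0.699, 0.105, -0.105]
force: [1.1, 1.9, -0.0]
grip_width: 0.588
```

```bash
python3 -c "
from h import *
rel(525,-345,230,.30)
c=cap('wrist');cv2.imwrite('pics/w1.png',c['img'][:,:,::-1])"
```

```text
offset [0.0166, 0.0083, -0.363] yaw -0.0013 | pos [402.3  -2.9 238.2] ang 0.2987 tilt [ 8.e-04 -2.e-04 -1.e+00]
```

View pics/w1.png

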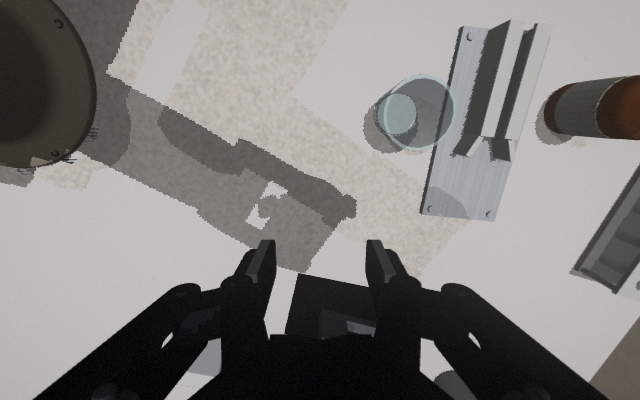

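```bash
python3 - <<'E'
import cv2,numpy as np
s=cv2.imread("pics/w1.png")
g=lambda i: np.clip((i/255.)**0.7*255,0,255).astype('uint8')
cv2.imwrite("pics/w1c.png",g(cv2.resize(s[10:230,370:570],None,fx=2.7,fy=2.7,interpolation=cv2.INTER_CUBIC)))
E
```

```text
(no output)
```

View pics/w1c.png

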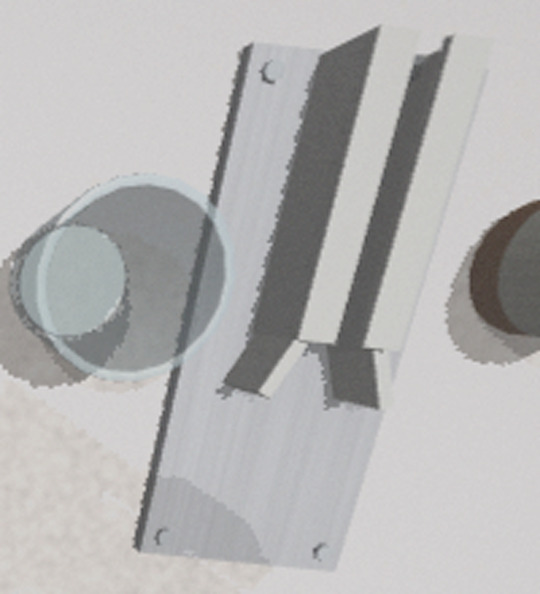

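Call:
jog_arm:
  targets:
    - {"offset": [0.017,0.008,-0.363],"yaw": 0}
    - {"offset": [0.017,0.008,-0.363],"yaw": 0}
    - {"offset": [0.017,0.008,-0.363],"yaw": 0}
    - {"offset": [0.017,0.008,-0.363],"yaw": 0}
    - {"offset": [0.017,0.008,-0.363],"yaw": 0}
    - {"offset": [0.017,0.008,-0.363],"yaw": 0}
    - {"offset": [0.017,0.008,-0.363],"yaw": 0}
    - {"offset": [0.017,0.008,-0.363],"yaw": 0}
    - {"offset": [0.017,0.008,-0.363],"yaw": 0}
    - {"offset": [0.017,0.008,-0.363],"yaw": 0}
    - {"offset": [0.017,0.008,-0.363],"yaw": 0}

```text
time_s: 2.62
eef_pos: [525.8, -352.3, 229.7]
ee_rot: [-0.699, 0.7, 0.103, -0.103]
force: [-0.4, 1.0, 0.0]
grip_width: 0.584
```

```bash
python3 -c "
from h import *
c=cap('wrist');cv2.imwrite('pics/w2.png',c['img'][:,:,::-1]);np.save('w2.npy',c,allow_pickle=True)
print(pose())"
```

```text
[[ 9.57243722e-01  7.62316834e-04 -2.89281655e-01  5.25842439e+02]
 [ 2.89282585e-01 -1.80234607e-03  9.57242048e-01 -3.51014212e+02]
 [ 2.08336071e-04 -9.99998085e-01 -1.94580945e-03  2.30447800e+02]
 [ 0.00000000e+00  0.00000000e+00  0.00000000e+00  1.00000000e+00]]
```

View pics/w2.png

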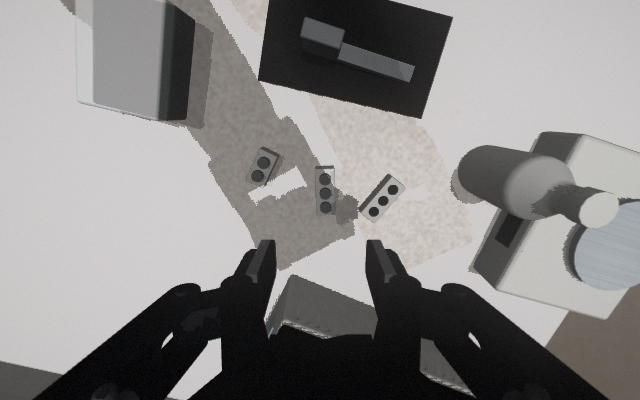

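```bash
python3 - <<'E'
import cv2,numpy as np
s=cv2.imread("pics/w2.png")
g=lambda i: np.clip((i/255.)**0.6*255,0,255).astype('uint8')
cv2.imwrite("pics/w2c.png",g(cv2.resize(s[140:240,240:410],None,fx=4.5,fy=4.5,interpolation=cv2.INTER_CUBIC)))
cv2.imwrite("pics/w2d.png",g(cv2.resize(s[0:125,250:460],None,fx=3.6,fy=3.6,interpolation=cv2.INTER_CUBIC)))
E
```

```text
(no output)
```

View pics/w2c.png

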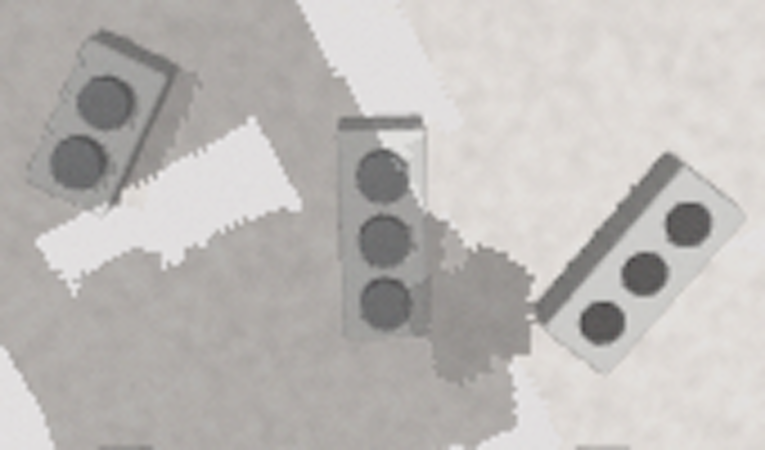

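View pics/w2d.png

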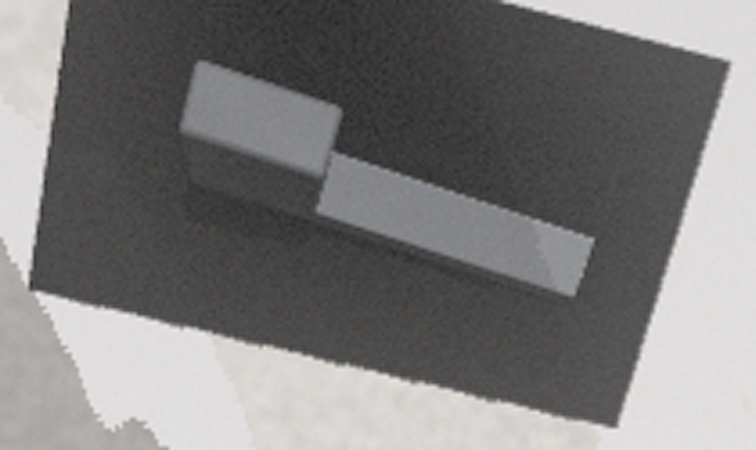

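```bash
python3 - <<'E'
from h import *
c=np.load('w2.npy',allow_pickle=True).item()
f=lambda x,y:(240+(x+.5)/4.5-.5,140+(y+.5)/4.5-.5)
f2=lambda x,y:(250+(x+.5)/3.6-.5,(y+.5)/3.6-.5)
k=unproj(c,[f(382,175),f(385,240),f(387,302)],30); print(k.round(1))
d=k[0]-k[2];print(np.arctan2(d[1],d[0]),np.linalg.norm(d))
q=unproj(c,[f(339,130),f(425,128),f(431,336),f(345,338)],22);print(q.round(1),q.mean(0))
d=q[0]+q[1]-q[2]-q[3];print(np.arctan2(d[1],d[0]))
h=unproj(c,[f2(198,62),f2(340,107),f2(327,177),f2(182,131)],63);print('handle',h.round(1),h.mean(0))
t=unproj(c,[f2(333,152),f2(593,239),f2(575,296),f2(318,212)],17);print('bar',t.round(1),t[1:3].mean(0))
d=t[1]+t[2]-t[0]-t[3];print(np.arctan2(d[1],d[0]))
d=h[1]+h[2]-h[0]-h[3];print(np.arctan2(d[1],d[0]))
m=unproj(c,[f2(32,290),f2(616,426),f2(729,63)],3);print('mat',m.round(1))
E
```

```text
[[ 530.  -350.4   30. ]
 [ 536.  -367.3   30. ]
 [ 541.7 -384.    30. ]]
1.905548208100865 35.5336071740024
[[ 516.  -343.6   22. ]
 [ 537.9 -336.5   22. ]
 [ 557.5 -392.6   22. ]
 [ 534.4 -400.2   22. ]] [ 536.44432272 -368.24061495   22.        ]
1.8955861650098498
handle [[ 466.  -204.3   63. ]
 [ 503.6 -203.5   63. ]
 [ 505.3 -219.8   63. ]
 [ 466.3 -220.4   63. ]] [ 485.28969781 -211.99848676   63.        ]
bar [[ 505.2 -203.4   17. ]
 [ 589.  -203.    17. ]
 [ 589.8 -219.7   17. ]
 [ 505.9 -220.2   17. ]] [ 589.40191814 -211.37005246   17.        ]
0.0049143141194224116
0.018631707642482075
mat [[ 424.2 -266.2    3. ]
 [ 621.9 -250.9    3. ]
 [ 613.5 -142.3    3. ]]
```

```bash
python3 -c "
from h import *
rel(536.3,-368,90,.33)
rel(536.3,-368,20,.33)"
```

```text
offset [0.0051, 0.1405, -0.019] yaw -0.0365 | pos [ 525.8 -351.   230.4] ang 0.2935 tilt [ 8.0e-04 -1.8e-03 -1.0e+00]
offset [0.0051, 0.2105, -0.0189] yaw -0.0365 | pos [ 525.8 -351.   230.4] ang 0.2935 tilt [ 8.0e-04 -1.8e-03 -1.0e+00]
```

Call:
jog_arm:
  targets:
    - {"offset": [0.005,0.035,-0.019],"yaw": -0.0365}
    - {"offset": [0.005,0.07,-0.019],"yaw": -0.0365}
    - {"offset": [0.005,0.105,-0.019],"yaw": -0.0365}
    - {"offset": [0.005,0.135,-0.019],"yaw": -0.0365}
    - {"offset": [0.005,0.155,-0.019],"yaw": -0.0365}
    - {"offset": [0.005,0.155,-0.019],"yaw": -0.0365}
    - {"offset": [0.005,0.155,-0.019],"yaw": -0.0365}

```text
time_s: 3.25
eef_pos: [536.4, -367.0, 76.2]
ee_rot: [-0.697, 0.698, 0.117, -0.116]
force: [0.4, 0.1, 1.6]
grip_width: 0.589
```

```bash
python3 -c "
from h import *
rel(536.3,-368,20,.33)
c=cap('wrist');cv2.imwrite('pics/w3.png',c['img'][:,:,::-1])"
```

```text
offset [-0.0004, 0.0562, -0.0008] yaw 0.001 | pos [ 536.4 -367.    76.2] ang 0.331 tilt [ 5.0e-04 -1.5e-03 -1.0e+00]
```

View pics/w3.png

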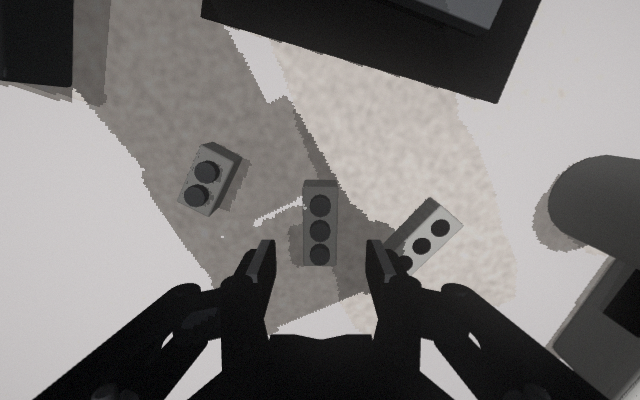

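Call:
jog_arm:
  targets:
    - {"offset": [0,0.0,-0.001],"yaw": 0}
    - {"offset": [0,0.02,-0.001],"yaw": 0}
    - {"offset": [0,0.04,-0.001],"yaw": 0}
    - {"offset": [0,0.056,-0.001],"yaw": 0}
    - {"offset": [0,0.056,-0.001],"yaw": 0}
    - {"offset": [0,0.056,-0.001],"yaw": 0}
  fingers: 0.04

```text
time_s: 3.8
eef_pos: [537.8, -369.1, 22.9]
ee_rot: [-0.696, 0.699, 0.117, -0.116]
force: [0.3, 1.3, 1.1]
grip_width: 0.471
```

Call:
jog_arm:
  targets:
    - {"offset": [0,0,0],"yaw": 0}
    - {"offset": [0,0,0],"yaw": 0}
    - {"offset": [0,0,0],"yaw": 0}
    - {"offset": [0,0,0],"yaw": 0}
    - {"offset": [0,0,0],"yaw": 0}
  fingers: 0.015
  grip_force: 30

```text
time_s: 4.22
eef_pos: [538.8, -369.9, 25.5]
ee_rot: [-0.695, 0.7, 0.118, -0.115]
force: [-0.8, 1.3, 7.0]
grip_width: 0.271
```

```bash
python3 -c "
from h import *
rel(596,-6,120,.194)
c=cap('wrist');cv2.imwrite('pics/w4.png',c['img'][:,:,::-1])"
```

```text
offset [0.1728, -0.0968, 0.3247] yaw 0.1371 | pos [ 538.8 -369.9   25.5] ang 0.3311 tilt [ 0.0064 -0.0073 -1.    ]
```

View pics/w4.png

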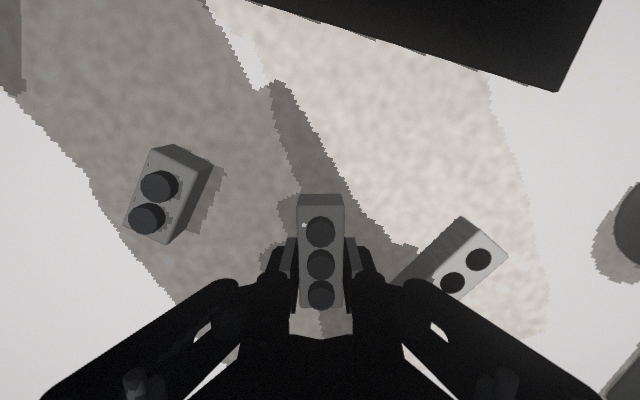

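Call:
jog_arm:
  targets:
    - {"offset": [0,-0.03,0],"yaw": 0}
    - {"offset": [0,-0.06,0],"yaw": 0}
    - {"offset": [0.04,-0.09,0.03],"yaw": 0.137}
    - {"offset": [0.16,-0.1,0.29],"yaw": 0.137}
    - {"offset": [0.16,-0.1,0.29],"yaw": 0.137}
    - {"offset": [0.16,-0.1,0.29],"yaw": 0.137}
    - {"offset": [0.16,-0.1,0.29],"yaw": 0.137}
    - {"offset": [0.16,-0.1,0.29],"yaw": 0.137}
    - {"offset": [0.16,-0.1,0.29],"yaw": 0.137}
    - {"offset": [0.16,-0.1,0.29],"yaw": 0.137}
    - {"offset": [0.16,-0.1,0.29],"yaw": 0.137}
    - {"offset": [0.16,-0.1,0.29],"yaw": 0.137}

```text
time_s: 5.27
eef_pos: [595.6, -40.3, 124.6]
ee_rot: [-0.701, 0.707, 0.073, -0.067]
force: [0.0, -0.5, -1.1]
grip_width: 0.271
```

Call:
jog_arm:
  targets:
    - {"offset": [0,0,0],"yaw": 0}
    - {"offset": [0,0,0],"yaw": 0}
    - {"offset": [0,0,0],"yaw": 0}

```text
time_s: 5.52
eef_pos: [595.6, -41.7, 124.8]
ee_rot: [-0.701, 0.707, 0.072, -0.067]
force: [-0.8, -0.4, -0.7]
grip_width: 0.274
```

```bash
python3 -c "
from h import *
c=cap('wrist');cv2.imwrite('pics/w5.png',c['img'][:,:,::-1]);np.save('w5.npy',c,allow_pickle=True)
s=ctrl.sense();print(s['dq'].round(3),s['force']);print(pose().round(2))
g=lambda i: np.clip((i/255.)**0.6*255,0,255).astype('uint8')
cv2.imwrite('pics/w5c.png',g(cv2.resize(c['img'][:,:,::-1],(800,500))))"
```

```text
[ 0.002  0.002  0.004 -0.     0.     0.002] [-0.17590558  0.19336763 -1.66914459]
[[ 9.8000e-01  1.0000e-02 -2.0000e-01  5.9554e+02]
 [ 2.0000e-01 -1.0000e-02  9.8000e-01 -4.1670e+01]
 [ 1.0000e-02 -1.0000e+00 -1.0000e-02  1.2468e+02]
 [ 0.0000e+00  0.0000e+00  0.0000e+00  1.0000e+00]]
```

View pics/w5c.png

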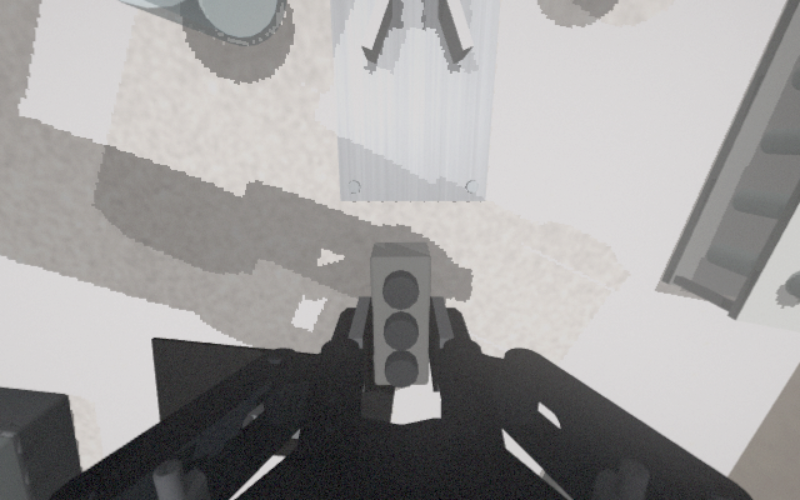

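```bash
python3 - <<'E'
import cv2,numpy as np
s=cv2.imread("pics/w5.png")
g=lambda i: np.clip((i/255.)**0.7*255,0,255).astype('uint8')
cv2.imwrite("pics/w5d.png",g(cv2.resize(s[0:170,250:410],None,fx=3.5,fy=3.5,interpolation=cv2.INTER_CUBIC)))
E
```

```text
(no output)
```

View pics/w5d.png

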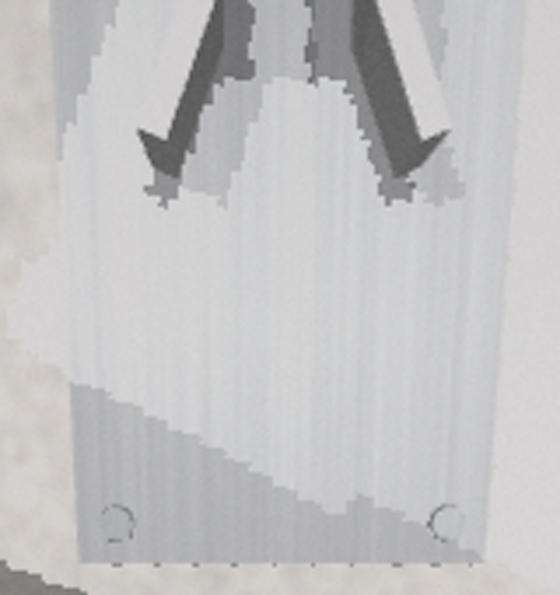

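```bash
python3 - <<'E'
from h import *
c=np.load('w5.npy',allow_pickle=True).item()
f=lambda x,y:(250+(x+.5)/3.5-.5,(y+.5)/3.5-.5)
p=unproj(c,[f(79,562),f(485,560),f(172,180),f(403,180),f(48,2),f(524,2)],10)
print(p.round(1)); n=lambda a,b:np.linalg.norm(p[a]-p[b])
print(n(0,1),n(2,3),n(4,5))
m0=(p[0]+p[1])/2;m1=(p[2]+p[3])/2
for a,b in [(m0,m1),(p[0],p[4]),(p[1],p[5])]:
    d=b-a;print(np.arctan2(d[1],d[0]),np.linalg.norm(d))
# fit rigid
mod=np.array([(-110,50),(-110,-50),(-25,24),(-25,-24)]);w=p[:4,:2]
A=w.mean(0);B=mod.mean(0);H=(mod-B).T@(w-A);a=np.arctan2(H[0,1]-H[1,0],H[0,0]+H[1,1])
Rm=np.array([[np.cos(a),-np.sin(a)],[np.sin(a),np.cos(a)]]);o=A-Rm@B
print(a,o,(w-(mod@Rm.T+o)).round(2))
# carrier in tool frame from caps 
P=c["Tw"]@np.linalg.inv(c["mount"])
E
```

```text
[[548.4 -14.9  10. ]
 [646.5   5.   10. ]
 [556.3  72.8  10. ]
 [606.2  82.8  10. ]
 [525.  100.8  10. ]
 [623.1 120.5  10. ]]
100.0856435485802 50.91065137743072 99.96934414726438
1.76393719791594 84.3224701540671
1.770097161698927 117.98060477624873
1.7710839869062458 117.82779343923167
1.767000707792143 [576.1996614  102.65794014] [[-0.2   0.1 ]
 [-0.19  0.51]
 [-1.23 -0.63]
 [ 1.61  0.01]]
```

```bash
python3 -c "
from h import *
rel(590,32.3,60,.198)
rel(590,32.3,37,.198)"
```

```text
offset [0.0086, 0.0641, 0.0742] yaw -0.0015 | pos [595.5 -41.7 124.7] ang 0.1965 tilt [ 0.0081 -0.0076 -0.9999]
offset [0.0084, 0.0871, 0.0744] yaw -0.0015 | pos [595.5 -41.7 124.7] ang 0.1965 tilt [ 0.0081 -0.0076 -0.9999]
```

Call:
jog_arm:
  targets:
    - {"offset": [0.0086,0.01,0.037],"yaw": 0}
    - {"offset": [0.0086,0.03,0.074],"yaw": 0}
    - {"offset": [0.0086,0.055,0.074],"yaw": 0}
    - {"offset": [0.0085,0.075,0.074],"yaw": 0}
    - {"offset": [0.0085,0.083,0.074],"yaw": 0}
    - {"offset": [0.0085,0.087,0.074],"yaw": 0}
    - {"offset": [0.0085,0.087,0.074],"yaw": 0}
    - {"offset": [0.0085,0.087,0.074],"yaw": 0}

```text
time_s: 6.23
eef_pos: [590.9, 31.2, 38.1]
ee_rot: [-0.701, 0.707, 0.072, -0.066]
force: [-0.2, -0.3, -0.6]
grip_width: 0.27
```

```bash
python3 -c "
from h import *
s=ctrl.sense();print(s['force'])
rel(590,32.3,36,.198)"
```

```text
[-0.20399572 -0.28789871 -0.55484549]
offset [-0.0006, 0.0021, 0.0013] yaw -0.0025 | pos [590.9  31.2  38.1] ang 0.1955 tilt [ 0.0098 -0.0079 -0.9999]
```

Call:
jog_arm:
  targets:
    - {"offset": [0,0.0025,0.001],"yaw": 0}
    - {"offset": [0,0.0035,0.001],"yaw": 0}
    - {"offset": [0,0.0035,0.001],"yaw": 0}
    - {"offset": [0,0.0035,0.001],"yaw": 0}

```text
time_s: 6.57
eef_pos: [591.3, 31.8, 35.5]
ee_rot: [-0.7, 0.707, 0.073, -0.065]
force: [-0.2, -1.7, 3.3]
grip_width: 0.27
```

Contact (3 N). Release and go up.

Call:
jog_arm:
  targets:
    - {"offset": [0,-0.001,0],"yaw": 0}
    - {"offset": [0,-0.002,0],"yaw": 0}
    - {"offset": [0,-0.003,0],"yaw": 0}
    - {"offset": [0,-0.003,0],"yaw": 0}
    - {"offset": [0,-0.015,0],"yaw": 0}
    - {"offset": [0,-0.045,0],"yaw": 0}
    - {"offset": [0,-0.08,0],"yaw": 0}
    - {"offset": [0,-0.115,0],"yaw": 0}
    - {"offset": [0,-0.115,0],"yaw": 0}
  fingers: 0.045

```text
time_s: 7.32
eef_pos: [592.6, 32.7, 158.4]
ee_rot: [-0.699, 0.708, 0.077, -0.061]
force: [0.1, 0.1, 0.7]
grip_width: 0.528
```

```bash
python3 -c "
from h import *
c=cap('wrist');cv2.imwrite('pics/w6.png',c['img'][:,:,::-1]);np.save('w6.npy',c,allow_pickle=True)
s=ctrl.sense();print(s['dq'].round(3),s['force'],s['joints']);print(pose().round(3))
g=lambda i: np.clip((i/255.)**0.6*255,0,255).astype('uint8')
cv2.imwrite('pics/w6c.png',g(cv2.resize(c['img'][:,:,::-1],(800,500))))
rel(485,-212,150,-1.56)"
```

```text
[-0.003  0.065  0.073  0.    -0.035 -0.   ] [-0.12316302  0.64394494 -0.44722699] [-0.13959621  0.53277042  1.42508021 -0.0072514   1.16328797 -0.33232997]
[[ 9.81000e-01  1.90000e-02 -1.94000e-01  5.91485e+02]
 [ 1.94000e-01 -9.00000e-03  9.81000e-01  3.27310e+01]
 [ 1.70000e-02 -1.00000e+00 -1.30000e-02  1.54969e+02]
 [ 0.00000e+00  0.00000e+00  0.00000e+00  1.00000e+00]]
offset [-0.1521, 0.0052, -0.2193] yaw 1.7557 | pos [591.5  32.7 155. ] ang 0.1957 tilt [ 0.0193 -0.0094 -0.9998]
```

View pics/w6c.png

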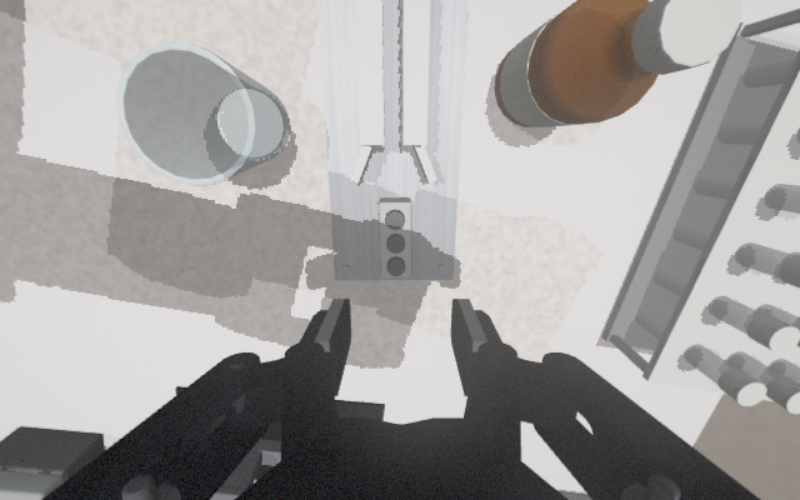

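Call:
jog_arm:
  targets:
    - {"offset": [0,0,0],"yaw": 0}
    - {"offset": [0,0,0],"yaw": 0}

```text
time_s: 7.53
eef_pos: [591.4, 32.8, 155.0]
ee_rot: [-0.7, 0.708, 0.075, -0.063]
force: [0.4, -0.0, 1.1]
grip_width: 0.527
```

```bash
python3 -c "
from h import *
rel(485,-212,190,-1.56)"
```

```text
offset [-0.1513, -0.0348, -0.2199] yaw 1.7557 | pos [591.4  32.8 155. ] ang 0.1957 tilt [ 0.0193 -0.0094 -0.9998]
```

Call:
jog_arm:
  targets:
    - {"offset": [-0.01,-0.02,-0.015],"yaw": 0.125}
    - {"offset": [-0.02,-0.035,-0.03],"yaw": 0.25}
    - {"offset": [-0.035,-0.035,-0.05],"yaw": 0.375}
    - {"offset": [-0.05,-0.035,-0.07],"yaw": 0.5}
    - {"offset": [-0.065,-0.035,-0.09],"yaw": 0.625}
    - {"offset": [-0.08,-0.035,-0.11],"yaw": 0.75}
    - {"offset": [-0.095,-0.035,-0.13],"yaw": 0.875}
    - {"offset": [-0.11,-0.035,-0.15],"yaw": 1.0}
    - {"offset": [-0.12,-0.035,-0.17],"yaw": 1.125}
    - {"offset": [-0.13,-0.035,-0.19],"yaw": 1.25}
    - {"offset": [-0.14,-0.035,-0.2],"yaw": 1.35}
    - {"offset": [-0.145,-0.035,-0.21],"yaw": 1.4}

```text
time_s: 8.53
eef_pos: [488.1, -202.0, 189.1]
ee_rot: [0.583, -0.58, 0.396, -0.409]
force: [0.3, -0.4, -0.5]
grip_width: 0.525
```

Call:
jog_arm:
  targets:
    - {"offset": [0,0,0],"yaw": 0.1}
    - {"offset": [0,0,0],"yaw": 0.2}
    - {"offset": [0,0,0],"yaw": 0.3}
    - {"offset": [0,0,0],"yaw": 0.35}
    - {"offset": [0,0,0],"yaw": 0.35}
    - {"offset": [0,0,0],"yaw": 0.35}

```text
time_s: 9.03
eef_pos: [487.9, -201.8, 188.4]
ee_rot: [0.505, -0.501, 0.491, -0.503]
force: [0.1, 1.2, 0.2]
grip_width: 0.529
```

```bash
python3 -c "
from h import *
c=cap('wrist');cv2.imwrite('pics/w7.png',c['img'][:,:,::-1]);np.save('w7.npy',c,allow_pickle=True)
rel(485,-212,43,-1.56)
g=lambda i: np.clip((i/255.)**0.6*255,0,255).astype('uint8')
cv2.imwrite('pics/w7c.png',g(cv2.resize(c['img'][:,:,::-1],(800,500))))"
```

```text
offset [0.0091, 0.1455, -0.0053] yaw 0.001 | pos [ 487.9 -201.8  188.5] ang -1.559 tilt [ 0.016  -0.0073 -0.9998]
```

View pics/w7c.png

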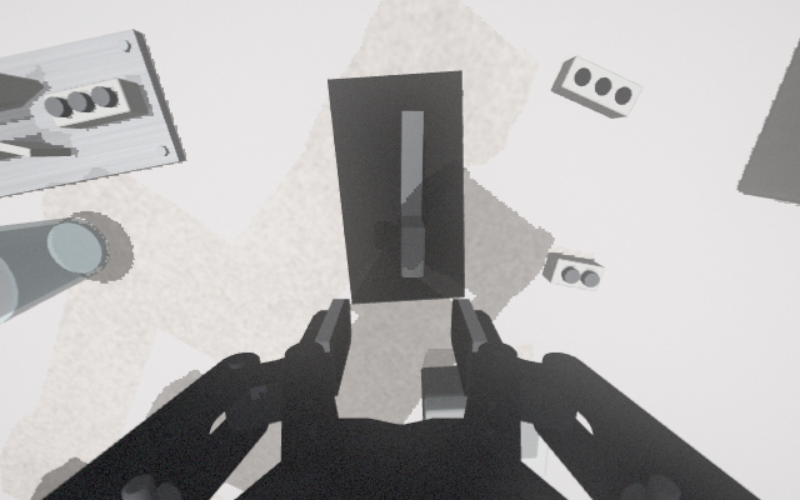

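```bash
python3 - <<'E'
from h import *
c=np.load('w7.npy',allow_pickle=True).item()
im=c['img'][:,:,::-1]
g=lambda i: np.clip((i/255.)**0.6*255,0,255).astype('uint8')
cv2.imwrite('pics/w7d.png',g(cv2.resize(im[80:230,280:380],None,fx=4,fy=4,interpolation=cv2.INTER_CUBIC)))
f=lambda x,y:(x/1.25,y/1.25)
h=unproj(c,[f(402,228),f(425,228),f(423,277),f(402,277)],63);print(h.round(1),h.mean(0))
t=unproj(c,[f(402,111),f(423,111)],17);print(t,t.mean(0))
E
```

```text
[[ 503.7 -203.6   63. ]
 [ 503.9 -220.6   63. ]
 [ 465.3 -220.3   63. ]
 [ 465.1 -204.1   63. ]] [ 484.4830949  -212.13914144   63.        ]
[[ 588.90359875 -203.13623115   17.        ]
 [ 589.11315995 -219.90390841   17.        ]] [ 589.00837935 -211.52006978   17.        ]
```

View pics/w7d.png

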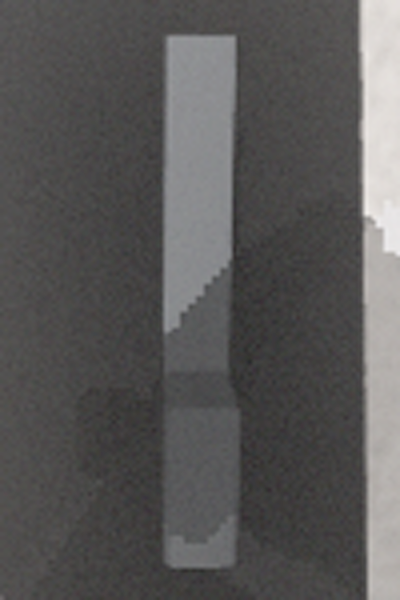

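Call:
jog_arm:
  targets:
    - {"offset": [0.0092,0.03,-0.0056],"yaw": 0.005}
    - {"offset": [0.0092,0.06,-0.0056],"yaw": 0.005}
    - {"offset": [0.0092,0.09,-0.0056],"yaw": 0.005}
    - {"offset": [0.0092,0.115,-0.0056],"yaw": 0.005}
    - {"offset": [0.0092,0.135,-0.0056],"yaw": 0.005}
    - {"offset": [0.0092,0.146,-0.0056],"yaw": 0.005}
    - {"offset": [0.0092,0.146,-0.0056],"yaw": 0.005}
    - {"offset": [0.0092,0.146,-0.0056],"yaw": 0.005}

```text
time_s: 9.75
eef_pos: [484.9, -212.3, 42.9]
ee_rot: [0.504, -0.5, 0.492, -0.504]
force: [-0.1, -1.0, 0.4]
grip_width: 0.531
```

Call:
jog_arm:
  targets:
    - {"offset": [0,0,0],"yaw": 0}
    - {"offset": [0,0,0],"yaw": 0}
    - {"offset": [0,0,0],"yaw": 0}
    - {"offset": [0,0,0],"yaw": 0}
    - {"offset": [0,0,0],"yaw": 0}
  fingers: 0.01
  grip_force: 50

```text
time_s: 10.17
eef_pos: [485.6, -212.7, 44.2]
ee_rot: [-0.504, 0.5, -0.491, 0.505]
force: [-0.8, 1.5, 8.0]
grip_width: 0.206
```

```bash
python3 -c "
from h import *
print(ctrl.sense()['joints'].round(3))
c=cap('wrist');cv2.imwrite('pics/w8.png',c['img'][:,:,::-1])
d=np.array([np.cos(1.769),np.sin(1.769)]);o=np.array([575.8,102.9])
p=o-(110+105+20)*d;print(p)
rel(p[0],p[1],120,.198)"
```

```text
[-0.636  0.568  1.712  0.005  0.841  0.924]
[ 622.07349547 -127.49913979]
offset [-0.0835, -0.074, 0.1385] yaw -1.7613 | pos [ 485.6 -212.7   44.3] ang -1.5633 tilt [ 0.0181 -0.0088 -0.9998]
```

View pics/w8.png

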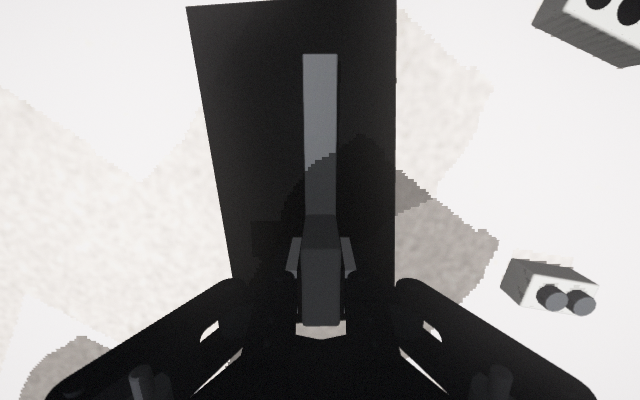

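Call:
jog_arm:
  targets:
    - {"offset": [0,-0.03,0],"yaw": 0}
    - {"offset": [0,-0.06,0],"yaw": 0}
    - {"offset": [-0.008,-0.08,0.014],"yaw": -0.1}
    - {"offset": [-0.016,-0.08,0.028],"yaw": -0.22}
    - {"offset": [-0.025,-0.08,0.042],"yaw": -0.34}
    - {"offset": [-0.033,-0.08,0.055],"yaw": -0.46}
    - {"offset": [-0.041,-0.08,0.069],"yaw": -0.58}
    - {"offset": [-0.05,-0.08,0.083],"yaw": -0.7}
    - {"offset": [-0.058,-0.08,0.097],"yaw": -0.82}
    - {"offset": [-0.066,-0.08,0.11],"yaw": -0.94}
    - {"offset": [-0.075,-0.08,0.125],"yaw": -1.06}
    - {"offset": [-0.083,-0.08,0.138],"yaw": -1.18}

```text
time_s: 11.22
eef_pos: [622.2, -127.3, 126.3]
ee_rot: [-0.693, 0.696, -0.125, 0.139]
force: [0.0, -0.3, -0.3]
grip_width: 0.207
```

Call:
jog_arm:
  targets:
    - {"offset": [0,0,0],"yaw": -0.12}
    - {"offset": [0,0,0],"yaw": -0.24}
    - {"offset": [0,0,0],"yaw": -0.36}
    - {"offset": [0,0,0],"yaw": -0.48}
    - {"offset": [0,0,0],"yaw": -0.54}
    - {"offset": [0,0,0],"yaw": -0.54}
    - {"offset": [0,0,0],"yaw": -0.54}

```text
time_s: 11.8
eef_pos: [622.2, -127.3, 126.6]
ee_rot: [-0.701, 0.708, 0.063, -0.051]
force: [0.3, 0.5, -0.5]
grip_width: 0.202
```

```bash
python3 -c "
from h import *
c=cap('wrist');cv2.imwrite('pics/w9.png',c['img'][:,:,::-1]);np.save('w9.npy',c,allow_pickle=True)
rel(622,-127.5,60,.198)
c2=cap('scene')
g=lambda i: np.clip((i/255.)**0.6*255,0,255).astype('uint8')
cv2.imwrite('pics/s9.png',g(cv2.resize(c2['img'][130:330,230:430,::-1],None,fx=3,fy=3,interpolation=cv2.INTER_CUBIC)))
cv2.imwrite('pics/w9c.png',g(cv2.resize(c['img'][:,:,::-1],(800,500))))"
```

```text
offset [-0.0014, 0.0665, 0.0006] yaw -0.037 | pos [ 622.2 -127.2  126.5] ang 0.161 tilt [ 0.0187 -0.0089 -0.9998]
```

View pics/w9c.png

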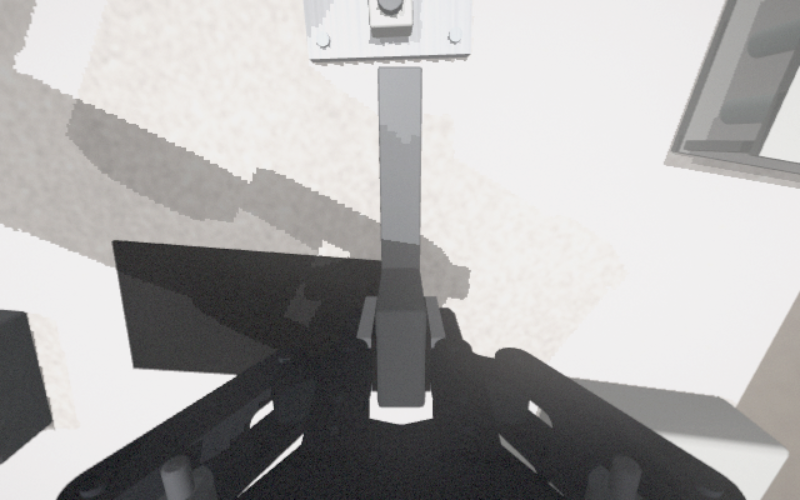

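View pics/s9.png

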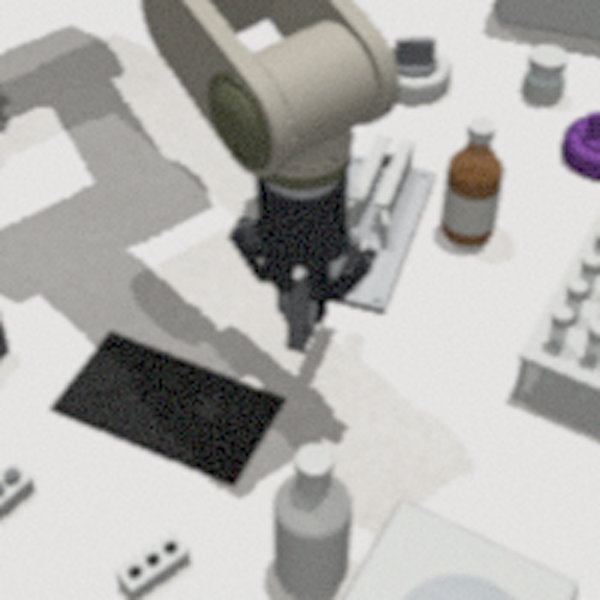

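```bash
python3 - <<'E'
from h import *
c=np.load('w9.npy',allow_pickle=True).item(); P=c["Tw"]@np.linalg.inv(c["mount"])
c["Tw"]=c["mount"]
for y in (15,20,24,27,30,34):
    print(y,proj(c,[[9,y,104],[-9,y,104]])*1.25)
c["Tw"]=P@c["mount"]
p=unproj(c,[(313/1.25,58/1.25),(468/1.25,53/1.25)],10);print(p)
E
```

```text
15 [[426.26851273  58.37143517]
 [376.41304001  58.37378459]]
20 [[425.3256832   61.40343257]
 [377.29039516  61.40576923]]
24 [[424.61957654  63.67418074]
 [377.94746554  63.67650409]]
27 [[424.1157467   65.2944409 ]
 [378.41630587  65.29675279]]
30 [[423.63248669  66.84855728]
 [378.86600449  66.85085664]]
34 [[423.01801807  68.82463668]
 [379.43779897  68.82691796]]
[[550.96161852 -14.16366225  10.        ]
 [644.75078901   4.17667934  10.        ]]
```

Call:
jog_arm:
  targets:
    - {"offset": [-0.001,0.02,0],"yaw": -0.04}
    - {"offset": [-0.001,0.04,0],"yaw": -0.04}
    - {"offset": [-0.001,0.06,0],"yaw": -0.04}
    - {"offset": [-0.001,0.069,0],"yaw": -0.04}
    - {"offset": [-0.001,0.069,0],"yaw": -0.04}
    - {"offset": [-0.001,0.069,0],"yaw": -0.04}
    - {"offset": [-0.001,0.069,0],"yaw": -0.04}

```text
time_s: 12.48
eef_pos: [623.1, -128.3, 58.9]
ee_rot: [-0.699, 0.708, 0.078, -0.064]
force: [0.9, 1.0, -0.8]
grip_width: 0.202
```

```bash
cat >>h.py <<'E'
O=np.array([575.8,102.9]);A=1.769;D=np.array([np.cos(A),np.sin(A)])
def fx(x,z): p=O+x*D; rel(p[0],p[1],z,.201)
E
python3 -c "
from h import *
c=cap('wrist');cv2.imwrite('pics/w10.png',c['img'][:,:,::-1])
fx(-215,57);fx(-165,57);fx(-60,57)
c2=cap('scene')
g=lambda i: np.clip((i/255.)**0.6*255,0,255).astype('uint8')
cv2.imwrite('pics/w10.png',g(c['img'][:,:,::-1]))"
```

```text
offset [-0.0009, 0.0017, 0.0211] yaw 0.0 | pos [ 623.2 -128.3   59. ] ang 0.201 tilt [ 0.0208 -0.0098 -0.9997]
offset [-0.0007, 0.001, 0.071] yaw 0.0 | pos [ 623.2 -128.3   59. ] ang 0.201 tilt [ 0.0208 -0.0098 -0.9997]
offset [-0.0005, -0.0005, 0.176] yaw 0.0 | pos [ 623.2 -128.3   59. ] ang 0.201 tilt [ 0.0208 -0.0098 -0.9997]
```

View pics/w10.png

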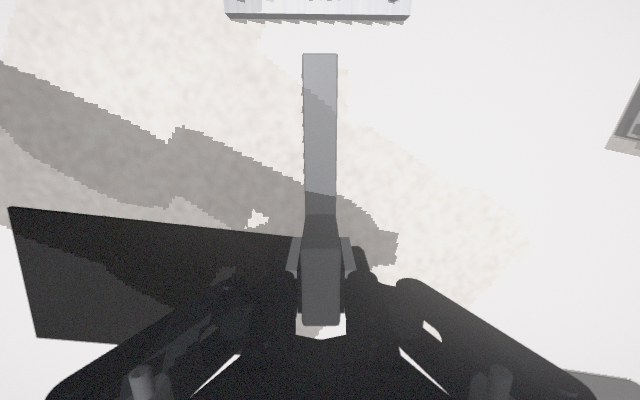

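Call:
jog_arm:
  targets:
    - {"offset": [-0.001,0,0.01],"yaw": 0}
    - {"offset": [-0.001,0,0.02],"yaw": 0}
    - {"offset": [-0.001,0,0.028],"yaw": 0}
    - {"offset": [-0.001,0,0.034],"yaw": 0}
    - {"offset": [-0.001,0,0.04],"yaw": 0}
    - {"offset": [-0.001,-0.001,0.046],"yaw": 0}
    - {"offset": [-0.001,-0.001,0.052],"yaw": 0}
    - {"offset": [-0.001,-0.001,0.058],"yaw": 0}
    - {"offset": [-0.001,-0.001,0.064],"yaw": 0}
    - {"offset": [-0.001,-0.001,0.07],"yaw": 0}
    - {"offset": [-0.001,-0.001,0.07],"yaw": 0}
    - {"offset": [-0.001,-0.001,0.07],"yaw": 0}

```text
time_s: 13.58
eef_pos: [608.0, -59.6, 58.8]
ee_rot: [-0.699, 0.708, 0.078, -0.064]
force: [-0.3, 0.0, -0.5]
grip_width: 0.207
```

```bash
python3 -c "
from h import *
c=cap('wrist')
fx(-165,59);fx(-60,59)
g=lambda i: np.clip((i/255.)**0.6*255,0,255).astype('uint8')
cv2.imwrite('pics/w11.png',g(cv2.resize(c['img'][:260,200:440,::-1],None,fx=2.3,fy=2.3)))"
```

```text
offset [0.0004, -0.0002, 0.0009] yaw 0.0002 | pos [608.1 -59.8  58.8] ang 0.2012 tilt [ 0.0205 -0.0097 -0.9997]
offset [0.0007, -0.0016, 0.1059] yaw 0.0002 | pos [608.1 -59.8  58.8] ang 0.2012 tilt [ 0.0205 -0.0097 -0.9997]
```

View pics/w11.png

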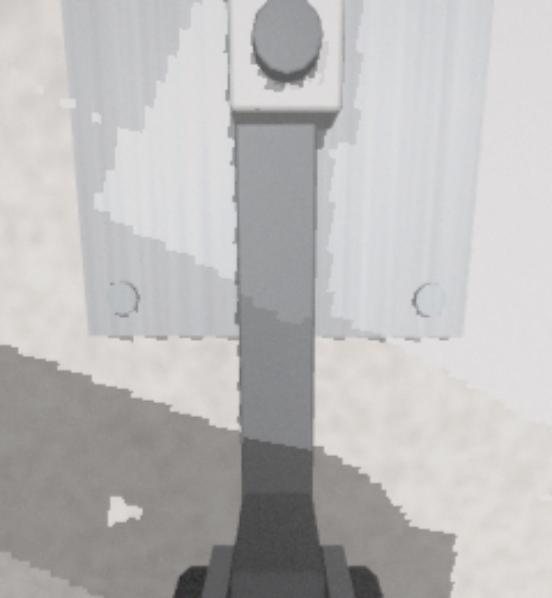

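Call:
jog_arm:
  targets:
    - {"offset": [0.0015,0,0.008],"yaw": 0}
    - {"offset": [0.0015,0,0.016],"yaw": 0}
    - {"offset": [0.0015,0,0.023],"yaw": 0}
    - {"offset": [0.0015,0,0.03],"yaw": 0}
    - {"offset": [0.0015,0,0.037],"yaw": 0}
    - {"offset": [0.0015,-0.001,0.044],"yaw": 0}
    - {"offset": [0.0015,-0.001,0.051],"yaw": 0}
    - {"offset": [0.001,-0.001,0.058],"yaw": 0}
    - {"offset": [0.001,-0.001,0.065],"yaw": 0}
    - {"offset": [0.001,-0.001,0.07],"yaw": 0}
    - {"offset": [0.001,-0.001,0.075],"yaw": 0}
    - {"offset": [0.001,-0.001,0.08],"yaw": 0}

```text
time_s: 14.63
eef_pos: [593.0, 19.2, 58.8]
ee_rot: [-0.699, 0.708, 0.078, -0.064]
force: [-0.5, -0.1, -0.2]
grip_width: 0.201
```

```bash
python3 -c "
from h import *
c=cap('wrist')
fx(-60,59)
c2=cap('top');c3=cap('scene')
g=lambda i: np.clip((i/255.)**0.6*255,0,255).astype('uint8')
cv2.imwrite('pics/w12.png',g(cv2.resize(c['img'][:260,200:440,::-1],None,fx=2.3,fy=2.3)))
cv2.imwrite('pics/s12.png',g(cv2.resize(c3['img'][150:250,310:420,::-1],None,fx=5,fy=5,interpolation=cv2.INTER_CUBIC)))"
```

```text
offset [-0.0002, -0.0006, 0.0246] yaw 0.0007 | pos [592.8  20.   58.7] ang 0.2017 tilt [ 0.0203 -0.0094 -0.9998]
```

View pics/w12.png

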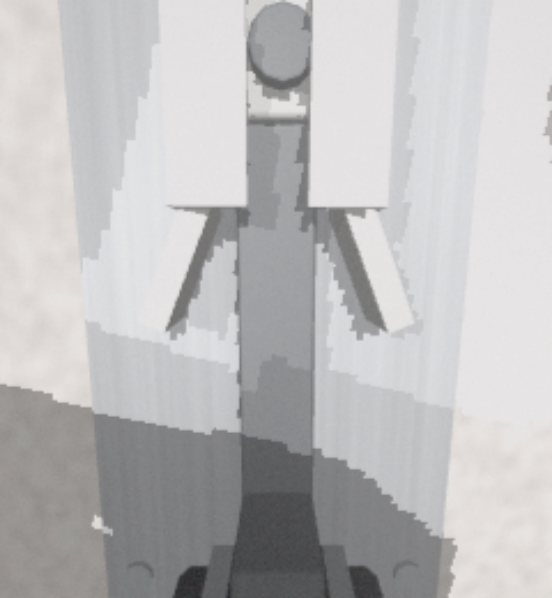

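View pics/s12.png

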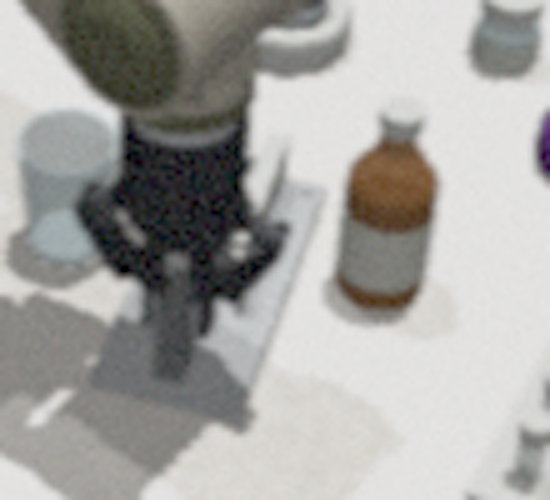

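Call:
jog_arm:
  targets:
    - {"offset": [0,0,0.005],"yaw": 0}
    - {"offset": [0,0,0.01],"yaw": 0}
    - {"offset": [0,0,0.014],"yaw": 0}
    - {"offset": [0,0,0.018],"yaw": 0}
    - {"offset": [0,0,0.021],"yaw": 0}
    - {"offset": [0,0,0.023],"yaw": 0}
    - {"offset": [0,0,0.025],"yaw": 0}
    - {"offset": [0,0,0.025],"yaw": 0}
    - {"offset": [0,0,0.025],"yaw": 0}

```text
time_s: 15.53
eef_pos: [587.9, 43.7, 58.3]
ee_rot: [-0.699, 0.708, 0.078, -0.064]
force: [-0.1, 0.0, -1.4]
grip_width: 0.204
```

Call:
jog_arm:
  targets:
    - {"offset": [0,0,0.002],"yaw": 0}
    - {"offset": [0,0,0.004],"yaw": 0}
    - {"offset": [0,0,0.005],"yaw": 0}
    - {"offset": [0,0,0.006],"yaw": 0}

```text
time_s: 15.87
eef_pos: [588.1, 46.0, 59.4]
ee_rot: [-0.697, 0.71, 0.079, -0.064]
force: [1.1, -23.6, 5.1]
grip_width: 0.203
```

```bash
python3 -c "
from h import *
print(ctrl.sense()['force'])
c=cap('wrist')
fx(-60,59)
g=lambda i: np.clip((i/255.)**0.6*255,0,255).astype('uint8')
cv2.imwrite('pics/w13.png',g(cv2.resize(c['img'][:260,200:440,::-1],None,fx=2.3,fy=2.3)))"
```

```text
[  1.05481057 -23.5708864    5.12138627]
offset [-0.0008, 0.0004, -0.0017] yaw 0.0019 | pos [588.1  45.9  59.4] ang 0.2029 tilt [ 0.0235 -0.0161 -0.9996]
```

View pics/w13.png

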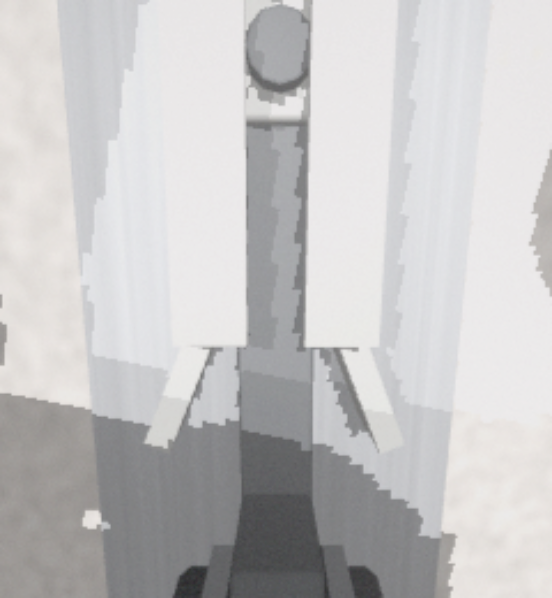

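Call:
jog_arm:
  targets:
    - {"offset": [0,0,-0.005],"yaw": 0}
    - {"offset": [0,0,-0.015],"yaw": 0}
    - {"offset": [0,0,-0.03],"yaw": 0}
    - {"offset": [0,0,-0.05],"yaw": 0}
    - {"offset": [0,0,-0.07],"yaw": 0}
    - {"offset": [0,0,-0.09],"yaw": 0}
    - {"offset": [0,0,-0.115],"yaw": 0}
    - {"offset": [0,0,-0.14],"yaw": 0}
    - {"offset": [0,0,-0.165],"yaw": 0}
    - {"offset": [0,0,-0.18],"yaw": 0}
    - {"offset": [0,0,-0.18],"yaw": 0}
    - {"offset": [0,0,-0.18],"yaw": 0}

```text
time_s: 16.92
eef_pos: [624.0, -130.9, 62.7]
ee_rot: [-0.697, 0.71, 0.079, -0.064]
force: [0.7, 0.5, -1.0]
grip_width: 0.202
```

```bash
python3 -c "
from h import *
print(ctrl.sense()['force'])
rel(486,-210,110,-1.56)
rel(486,-210,48,-1.56)
c=cap('top'); c2=cap('scene')
g=lambda i: np.clip((i/255.)**0.6*255,0,255).astype('uint8')
cv2.imwrite('pics/t14.png',g(cv2.resize(c['img'][150:210,250:350,::-1],None,fx=6,fy=6,interpolation=cv2.INTER_CUBIC)))
cv2.imwrite('pics/s14.png',g(cv2.resize(c2['img'][150:250,310:420,::-1],None,fx=5,fy=5,interpolation=cv2.INTER_CUBIC)))
o=lambda x,z:np.r_[O+x*D,z]
print((proj(c,[o(58,30),o(75,30),o(92,30),o(105,24),o(0,49)])-[250,150])*6)"
```

```text
[ 0.68777187  0.49176971 -0.96435735]
offset [-0.1501, -0.0492, -0.0509] yaw 1.7615 | pos [ 624.  -130.9   62.7] ang 0.2015 tilt [ 0.023  -0.0154 -0.9996]
offset [-0.1513, 0.0128, -0.0497] yaw 1.7615 | pos [ 624.  -130.9   62.7] ang 0.2015 tilt [ 0.023  -0.0154 -0.9996]
[[196.06671043 189.45907213]
 [164.97060189 195.29213267]
 [133.86795875 201.1283522 ]
 [111.64195221 207.79317944]
 [299.86811439 161.9654037 ]]
```

View pics/t14.png

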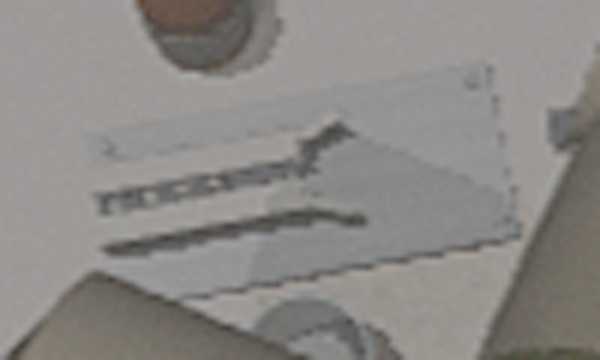

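View pics/s14.png

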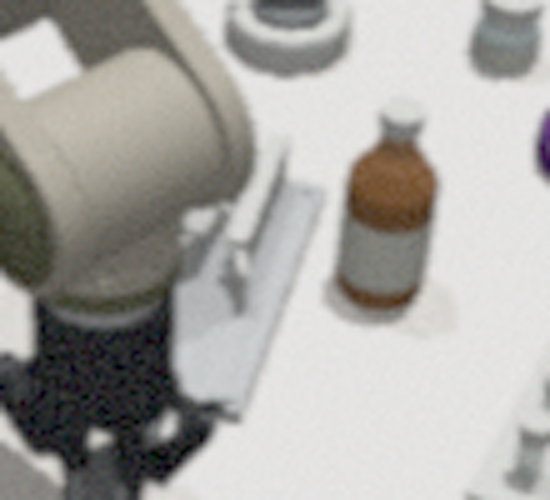

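Call:
jog_arm:
  targets:
    - {"offset": [-0.01,-0.03,-0.003],"yaw": 0.05}
    - {"offset": [-0.025,-0.05,-0.008],"yaw": 0.17}
    - {"offset": [-0.04,-0.05,-0.013],"yaw": 0.29}
    - {"offset": [-0.055,-0.05,-0.018],"yaw": 0.41}
    - {"offset": [-0.07,-0.05,-0.023],"yaw": 0.53}
    - {"offset": [-0.085,-0.05,-0.028],"yaw": 0.65}
    - {"offset": [-0.1,-0.05,-0.033],"yaw": 0.77}
    - {"offset": [-0.115,-0.05,-0.038],"yaw": 0.89}
    - {"offset": [-0.13,-0.05,-0.043],"yaw": 1.01}
    - {"offset": [-0.14,-0.05,-0.048],"yaw": 1.13}
    - {"offset": [-0.15,-0.05,-0.05],"yaw": 1.25}
    - {"offset": [-0.15,-0.05,-0.05],"yaw": 1.35}

```text
time_s: 18.02
eef_pos: [484.9, -207.4, 110.9]
ee_rot: [-0.593, 0.593, -0.376, 0.395]
force: [-0.2, -0.0, -1.0]
grip_width: 0.202
```

Call:
jog_arm:
  targets:
    - {"offset": [0,0,0],"yaw": 0.12}
    - {"offset": [0,0,0],"yaw": 0.24}
    - {"offset": [0,0,0],"yaw": 0.36}
    - {"offset": [0,0,0],"yaw": 0.39}
    - {"offset": [0,0,0],"yaw": 0.39}
    - {"offset": [0,0,0],"yaw": 0.39}

```text
time_s: 18.52
eef_pos: [485.0, -206.6, 111.0]
ee_rot: [0.509, -0.506, 0.483, -0.501]
force: [0.3, 0.3, -1.0]
grip_width: 0.204
```

```bash
python3 -c "
from h import *
rel(485,-207,47,-1.53)
c=cap('wrist')
g=lambda i: np.clip((i/255.)**0.6*255,0,255).astype('uint8')
cv2.imwrite('pics/w15.png',g(c['img'][:,:,::-1]))"
```

```text
offset [-0.0006, 0.064, -0.0014] yaw -0.01 | pos [ 485.  -206.6  111. ] ang -1.54 tilt [ 0.022  -0.0147 -0.9996]
```

View pics/w15.png

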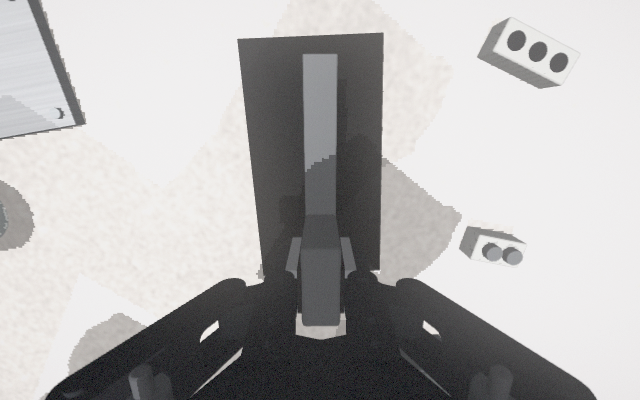

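Call:
jog_arm:
  targets:
    - {"offset": [-0.001,0.02,-0.001],"yaw": -0.01}
    - {"offset": [-0.001,0.04,-0.001],"yaw": -0.01}
    - {"offset": [-0.001,0.055,-0.001],"yaw": -0.01}
    - {"offset": [-0.001,0.063,-0.001],"yaw": -0.01}
    - {"offset": [-0.001,0.066,-0.001],"yaw": -0.01}
    - {"offset": [-0.001,0.067,-0.001],"yaw": -0.01}
    - {"offset": [-0.001,0.067,-0.001],"yaw": -0.01}

```text
time_s: 19.15
eef_pos: [485.7, -206.9, 44.6]
ee_rot: [0.512, -0.509, 0.48, -0.499]
force: [-0.4, -0.4, -0.4]
grip_width: 0.203
```

Call:
jog_arm:
  targets:
    - {"offset": [0,0.001,0],"yaw": 0}
    - {"offset": [0,0.0015,0],"yaw": 0}
    - {"offset": [0,0.0015,0],"yaw": 0}

```text
time_s: 19.4
eef_pos: [486.1, -207.1, 44.3]
ee_rot: [0.512, -0.509, 0.479, -0.499]
force: [-2.2, 2.1, 9.2]
grip_width: 0.203
```

Call:
jog_arm:
  targets:
    - {"offset": [0,0,0],"yaw": 0}
    - {"offset": [0,0,0],"yaw": 0}
    - {"offset": [0,0,0],"yaw": 0}
    - {"offset": [0,0,0],"yaw": 0}
    - {"offset": [0,-0.02,0],"yaw": 0}
    - {"offset": [0,-0.05,0],"yaw": 0}
    - {"offset": [0,-0.09,0],"yaw": 0}
    - {"offset": [0,-0.13,0],"yaw": 0}
    - {"offset": [0,-0.15,0],"yaw": 0}
    - {"offset": [0,-0.15,0],"yaw": 0}
  fingers: 0.045

```text
time_s: 20.23
eef_pos: [484.0, -205.6, 199.0]
ee_rot: [0.512, -0.508, 0.476, -0.502]
force: [-0.0, -0.1, 0.3]
grip_width: 0.527
```

```bash
python3 -c "
from h import *
c=cap('wrist');np.save('w16.npy',c,allow_pickle=True)
print(ctrl.sense()['dq'].round(3))
rel(499,330,230,.0)
g=lambda i: np.clip((i/255.)**0.6*255,0,255).astype('uint8')
cv2.imwrite('pics/w16.png',g(c['img'][:,:,::-1]))"
```

```text
[-0.001  0.053  0.06   0.    -0.025  0.001]
offset [-0.5331, -0.0433, 0.0393] yaw -1.529 | pos [ 483.2 -205.   196.2] ang -1.529 tilt [ 0.0273 -0.0186 -0.9995]
```

View pics/w16.png

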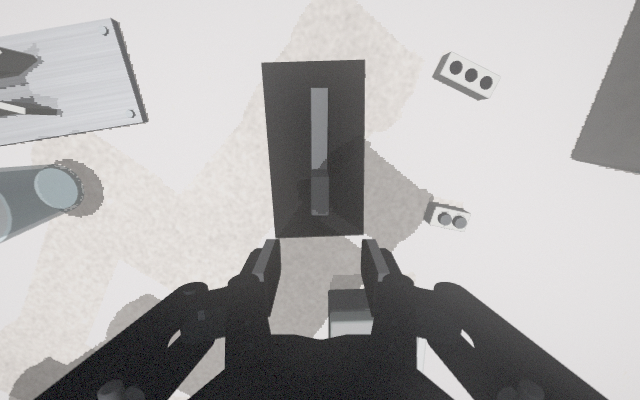

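Call:
jog_arm:
  targets:
    - {"offset": [-0.03,-0.02,0.0],"yaw": -0.12}
    - {"offset": [-0.07,-0.04,0.005],"yaw": -0.24}
    - {"offset": [-0.11,-0.04,0.01],"yaw": -0.36}
    - {"offset": [-0.15,-0.04,0.015],"yaw": -0.48}
    - {"offset": [-0.19,-0.04,0.02],"yaw": -0.6}
    - {"offset": [-0.23,-0.04,0.02],"yaw": -0.72}
    - {"offset": [-0.27,-0.04,0.025],"yaw": -0.84}
    - {"offset": [-0.31,-0.04,0.03],"yaw": -0.96}
    - {"offset": [-0.35,-0.04,0.03],"yaw": -1.08}
    - {"offset": [-0.39,-0.04,0.035],"yaw": -1.2}
    - {"offset": [-0.43,-0.04,0.039],"yaw": -1.32}
    - {"offset": [-0.46,-0.04,0.039],"yaw": -1.44}

```text
time_s: 21.28
eef_pos: [501.3, 259.6, 226.1]
ee_rot: [-0.7, 0.713, -0.02, 0.038]
force: [-0.4, -0.0, -0.4]
grip_width: 0.526
```

```bash
python3 -c "
from h import *
rel(499,330,230,.0)
c=cap('wrist')
g=lambda i: np.clip((i/255.)**0.6*255,0,255).astype('uint8')
cv2.imwrite('pics/w17.png',g(c['img'][:,:,::-1]))"
```

```text
offset [-0.0079, -0.0053, 0.0699] yaw -0.0814 | pos [501.3 259.6 226.1] ang -0.0814 tilt [ 0.0248 -0.0189 -0.9995]
```

View pics/w17.png

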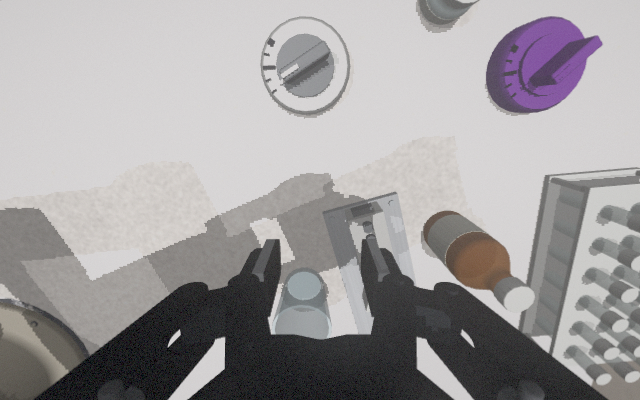

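```bash
python3 -c "
from h import *
c=cap('wrist');np.save('w17.npy',c,allow_pickle=True)
print(pose())
g=lambda i: np.clip((i/255.)**0.6*255,0,255).astype('uint8')
cv2.imwrite('pics/w17c.png',g(cv2.resize(c['img'][5:125,250:360,::-1],None,fx=5,fy=5,interpolation=cv2.INTER_CUBIC)))
cv2.imwrite('pics/w17d.png',g(cv2.resize(c['img'][180:280,310:420,::-1],None,fx=5,fy=5,interpolation=cv2.INTER_CUBIC)))"
```

```text
[[ 9.96457916e-01  2.41323064e-02  8.05559086e-02  5.00681896e+02]
 [-8.01194132e-02 -1.85406334e-02  9.96612826e-01  2.60430083e+02]
 [ 2.55441236e-02 -9.99536831e-01 -1.65414947e-02  2.25817752e+02]
 [ 0.00000000e+00  0.00000000e+00  0.00000000e+00  1.00000000e+00]]
```

View pics/w17c.png

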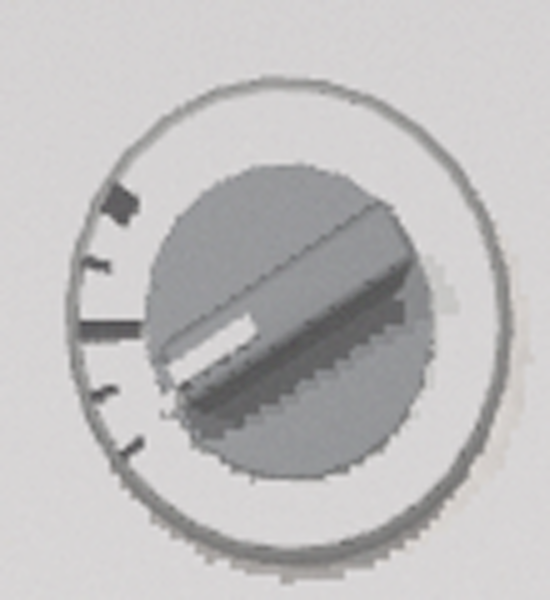

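View pics/w17d.png

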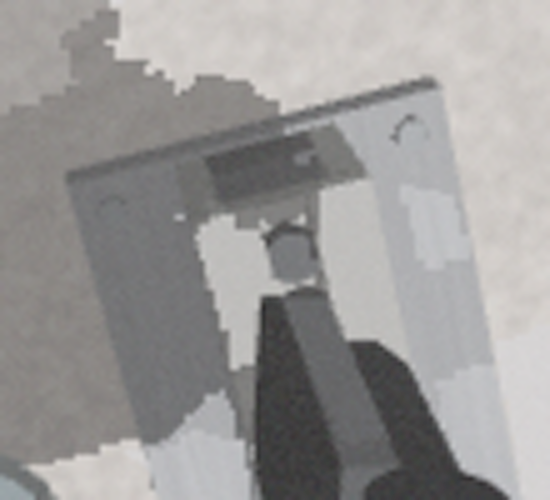

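```bash
python3 - <<'E'
from h import *
c=np.load('w17.npy',allow_pickle=True).item()
f=lambda x,y:(250+(x+.5)/5-.5,5+(y+.5)/5-.5)
disc=[f(145,322),f(434,322),f(290,163),f(290,478),f(190,210),f(395,215)]
d=unproj(c,disc,34)
# base circle fit at 28: outer rim points of top
rim=unproj(c,[f(68,310),f(283,77),f(512,330),f(120,160),f(450,170),f(290,548)],28)
def circ(p):
    A=np.c_[2*p[:,:2],np.ones(len(p))];s=np.linalg.lstsq(A,(p[:,:2]**2).sum(1),rcond=None)[0];return s[:2],np.sqrt(s[2]+s[0]**2+s[1]**2)
print(circ(d),circ(rim))
C=circ(d)[0]
m=unproj(c,[f(130,448),f(103,392),f(110,329),f(97,264),f(120,202)],28)[:,:2]-C
print(np.arctan2(m[:,1],m[:,0]).round(3),np.linalg.norm(m,axis=1).round(1))
b=unproj(c,[f(160,355),f(186,400),f(378,202),f(412,262)],66);print(b.round(1),b.mean(0))
v=b[0]+b[1]-b[2]-b[3];print(np.arctan2(v[1],v[0]),np.linalg.norm(v)/2)
st=unproj(c,[f(175,370),f(250,328)],66);print(st)
E
```

```text
(array([500.07700513, 378.59859608]), np.float64(29.705296857706923)) (array([499.68865429, 379.4460058 ]), np.float64(45.67711344887011))
[-2.624 -2.918  3.069  2.771  2.468] [42.1 42.  38.1 42.  42.2]
[[475.6 371.5  66. ]
 [479.6 363.4  66. ]
 [517.9 394.2  66. ]
 [523.5 384.   66. ]] [499.10510184 378.2733995   66.        ]
-2.6762236273924906 48.22454239139151
[[478.06368488 368.73666346  66.        ]
 [492.7266147  374.94329363  66.        ]]
```

```bash
python3 -c "
from h import *
rel(500,378.6,140,2.036)"
```

```text
offset [-0.0123, 0.0836, 0.1191] yaw -2.1162 | pos [500.7 260.4 225.8] ang -0.0802 tilt [ 0.0241 -0.0185 -0.9995]
```

Call:
jog_arm:
  targets:
    - {"offset": [-0.001,0.0,0.01],"yaw": -0.12}
    - {"offset": [-0.002,0.0,0.02],"yaw": -0.24}
    - {"offset": [-0.003,0.01,0.03],"yaw": -0.36}
    - {"offset": [-0.004,0.02,0.04],"yaw": -0.48}
    - {"offset": [-0.005,0.03,0.05],"yaw": -0.6}
    - {"offset": [-0.006,0.04,0.06],"yaw": -0.72}
    - {"offset": [-0.007,0.05,0.07],"yaw": -0.84}
    - {"offset": [-0.008,0.06,0.08],"yaw": -0.96}
    - {"offset": [-0.009,0.06,0.09],"yaw": -1.08}
    - {"offset": [-0.01,0.06,0.1],"yaw": -1.2}
    - {"offset": [-0.011,0.06,0.11],"yaw": -1.32}
    - {"offset": [-0.012,0.06,0.119],"yaw": -1.44}

```text
time_s: 22.38
eef_pos: [499.6, 378.4, 161.8]
ee_rot: [-0.539, 0.559, 0.447, -0.444]
force: [0.4, -0.3, 0.6]
grip_width: 0.525
```

Call:
jog_arm:
  targets:
    - {"offset": [0,0,0],"yaw": -0.12}
    - {"offset": [0,0,0],"yaw": -0.24}
    - {"offset": [0,0,0],"yaw": -0.36}
    - {"offset": [0,0,0],"yaw": -0.48}
    - {"offset": [0,0,0],"yaw": -0.6}
    - {"offset": [0,0,0],"yaw": -0.69}
    - {"offset": [0,0,0],"yaw": -0.69}
    - {"offset": [0,0,0],"yaw": -0.69}

```text
time_s: 23.05
eef_pos: [499.5, 377.7, 160.7]
ee_rot: [0.357, -0.377, -0.602, 0.607]
force: [-0.3, -0.1, 0.3]
grip_width: 0.527
```

```bash
python3 -c "
from h import *
rel(500,378.6,100,2.036)
c=cap('wrist');np.save('w18.npy',c,allow_pickle=True)
print(ctrl.sense()['joints'].round(2))
g=lambda i: np.clip((i/255.)**0.6*255,0,255).astype('uint8')
cv2.imwrite('pics/w18.png',g(cv2.resize(c['img'][:,:,::-1],(800,500))))"
```

```text
offset [0.0023, 0.0607, -0.0003] yaw 0.0137 | pos [499.5 377.7 160.7] ang 2.0497 tilt [ 0.0202 -0.0209 -0.9996]
[ 0.47  0.61  1.29 -0.03  1.24 -1.57]
```

View pics/w18.png

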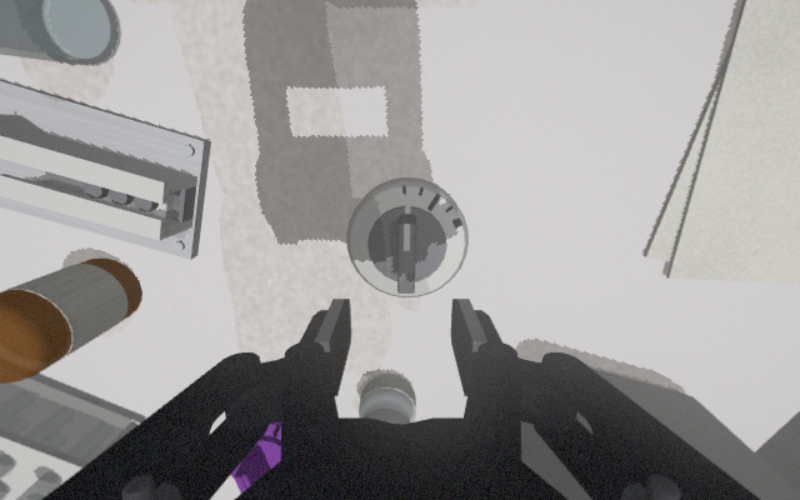

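```bash
python3 - <<'E'
from h import *
c=np.load('w18.npy',allow_pickle=True).item()
g=lambda i: np.clip((i/255.)**0.6*255,0,255).astype('uint8')
cv2.imwrite('pics/w18c.png',g(cv2.resize(c['img'][135:245,270:380,::-1],None,fx=5,fy=5,interpolation=cv2.INTER_CUBIC)))
cv2.imwrite('pics/w18d.png',g(cv2.resize(c['img'][80:220,0:180,::-1],None,fx=4,fy=4,interpolation=cv2.INTER_CUBIC)))
E
```

```text
(no output)
```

View pics/w18c.png

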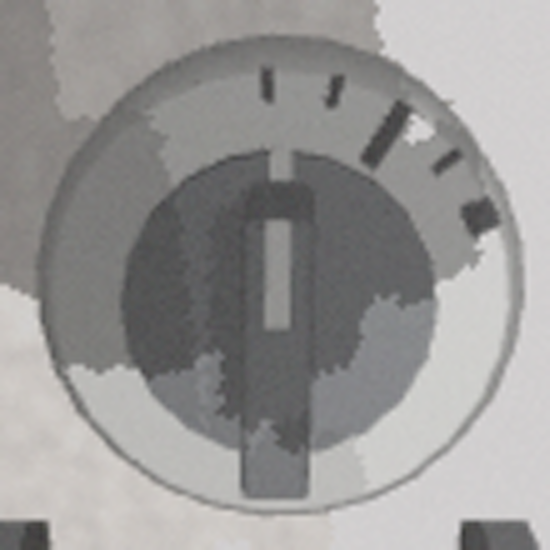

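View pics/w18d.png

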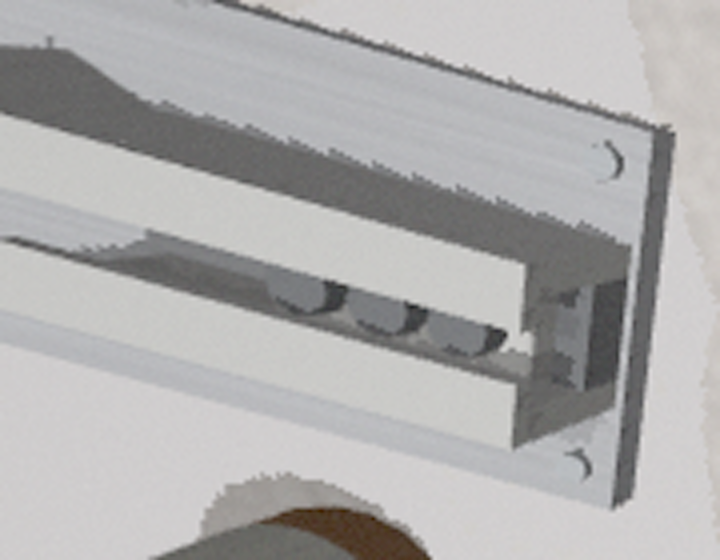

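```bash
python3 - <<'E'
from h import *
c=np.load('w18.npy',allow_pickle=True).item()
f=lambda x,y:(270+(x+.5)/5-.5,135+(y+.5)/5-.5)
d=unproj(c,[f(121,300),f(437,300),f(160,212),f(400,210),f(195,440),f(375,435)],34)
def circ(p):
    A=np.c_[2*p[:,:2],np.ones(len(p))];s=np.linalg.lstsq(A,(p[:,:2]**2).sum(1),rcond=None)[0];return s[:2],np.sqrt(s[2]+s[0]**2+s[1]**2)
print(circ(d))
b=unproj(c,[f(249,218),f(312,218),f(241,496),f(309,498)],66);print(b.round(1),b.mean(0))
v=b[0]+b[1]-b[2]-b[3];print(np.arctan2(v[1],v[0]),np.linalg.norm(v)/2)
C=circ(d)[0]
m=unproj(c,[f(267,85),f(335,90),f(387,133),f(447,160),f(480,215)],28)[:,:2]-C
print((np.arctan2(m[:,1],m[:,0])%6.283).round(3))
o=lambda x,y,z:np.r_[O+x*D+y*np.array([-D[1],D[0]]),z]
print((proj(c,[o(58,0,30),o(75,0,30),o(92,0,30),o(115,-50,10),o(115,50,10)])-[0,80])*4+1.5)
E
```

```text
(array([500.66827383, 379.88690433]), np.float64(30.018045078388827))
[[479.3 363.5  66. ]
 [474.5 372.5  66. ]
 [523.3 384.8  66. ]
 [518.1 395.2  66. ]] [498.79736531 379.01607884  66.        ]
-2.6763416346544147 49.043417744420324
[3.681 3.388 3.096 2.803 2.509]
[[340.72140276 275.98541662]
 [413.79128482 296.51409271]
 [486.36470389 316.90252702]
 [613.70957604 508.74448931]
 [655.09894104 130.66104711]]
```

```bash
python3 - <<'E'
from h import *
c=np.load('w18.npy',allow_pickle=True).item()
o=lambda x,y,z:np.r_[O+x*D+y*np.array([-D[1],D[0]]),z]
im=cv2.imread('pics/w18d.png')
for dx,col in ((0,(0,0,255)),(-8,(255,0,0))):
  for x in (56.5,75,93.5):
    t=np.linspace(0,6.28,40)
    q=(proj(c,[o(x+dx+7*np.cos(a),7*np.sin(a),40) for a in t])-[0,80])*4+1.5
    cv2.polylines(im,[q.astype(int)],True,col,1)
q=(proj(c,[o(105,-13,24),o(105,13,24),o(110,-50,10),o(115,50,10),o(115,-50,10)])-[0,80])*4+1.5
for p in q.astype(int): cv2.circle(im,tuple(map(int,p)),3,(0,255,0),-1)
cv2.imwrite('pics/ov.png',im)
E
```

```text
(no output)
```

View pics/ov.png

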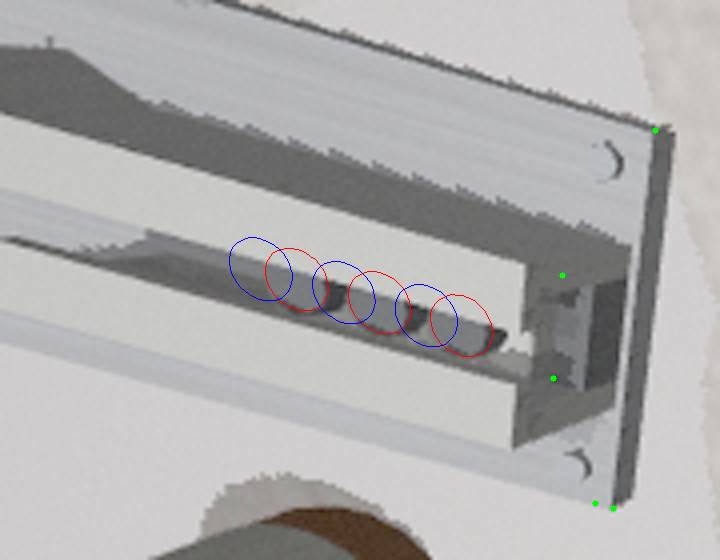

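```bash
python3 -c "
from h import *
rel(499.6,378.9,58,2.036)"
```

```text
offset [0.0038, 0.1029, 0.0004] yaw 0.0138 | pos [499.6 377.9 160.9] ang 2.0498 tilt [ 0.0206 -0.0206 -0.9996]
```

Call:
jog_arm:
  targets:
    - {"offset": [0.0038,0.025,0],"yaw": 0.014}
    - {"offset": [0.0038,0.05,0],"yaw": 0.014}
    - {"offset": [0.0038,0.075,0],"yaw": 0.014}
    - {"offset": [0.0038,0.095,0],"yaw": 0.014}
    - {"offset": [0.0038,0.102,0],"yaw": 0.014}
    - {"offset": [0.0038,0.102,0],"yaw": 0.014}
    - {"offset": [0.0038,0.102,0],"yaw": 0.014}
    - {"offset": [0.0038,0.102,0],"yaw": 0.014}

```text
time_s: 23.77
eef_pos: [500.6, 379.5, 60.4]
ee_rot: [0.361, -0.382, -0.6, 0.603]
force: [-1.2, 0.0, 0.1]
grip_width: 0.524
```

```bash
python3 -c "
from h import *
rel(499.6,378.9,58,2.036);print(ctrl.sense()['force'])
c=cap('wrist')
g=lambda i: np.clip((i/255.)**0.6*255,0,255).astype('uint8')
cv2.imwrite('pics/w19.png',g(c['img'][:,:,::-1]))"
```

```text
offset [0.0, 0.0024, 0.0012] yaw -0.001 | pos [500.6 379.5  60.4] ang 2.035 tilt [ 0.0227 -0.0195 -0.9996]
[-1.15615537  0.0487867   0.14163577]
```

View pics/w19.png

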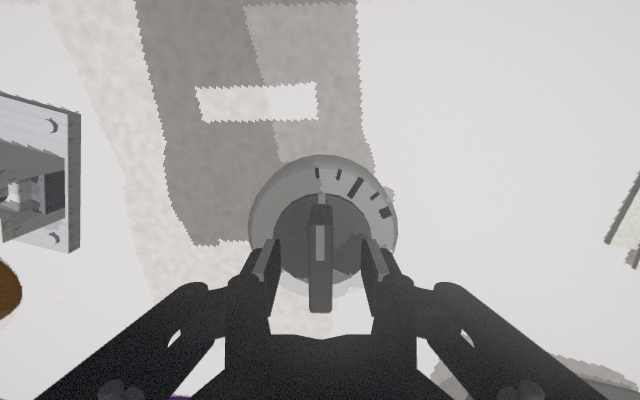

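Call:
jog_arm:
  targets:
    - {"offset": [0,0.001,0.001],"yaw": 0}
    - {"offset": [0,0.001,0.001],"yaw": 0}
    - {"offset": [0,0.001,0.001],"yaw": 0}
    - {"offset": [0,0.001,0.001],"yaw": 0}
    - {"offset": [0,0.001,0.001],"yaw": 0}
    - {"offset": [0,0.001,0.001],"yaw": 0}
  fingers: 0.005
  grip_force: 25

```text
time_s: 24.32
eef_pos: [499.9, 379.2, 60.2]
ee_rot: [0.361, -0.382, -0.6, 0.603]
force: [-1.5, -0.3, 6.3]
grip_width: 0.133
```

```bash
python3 -c "
from h import *
rel(499.6,378.9,58,2.036);s=ctrl.sense();print(s['force'],s['wrist_torque'],s['grip_width'])"
```

```text
offset [-0.0001, 0.0022, 0.0004] yaw -0.0009 | pos [499.9 379.2  60.2] ang 2.0351 tilt [ 0.0235 -0.0188 -0.9995]
[-1.54974254 -0.26581696  6.33877152] [0.21850235 0.45969291 0.01734692] 0.13326794260099153
```

Call:
jog_arm:
  targets:
    - {"offset": [0,0,0],"yaw": 0.11}
    - {"offset": [0,0,0],"yaw": 0.22}
    - {"offset": [0,0,0],"yaw": 0.33}
    - {"offset": [0,0,0],"yaw": 0.44}
    - {"offset": [0,0,0],"yaw": 0.55}
    - {"offset": [0,0,0],"yaw": 0.66}
    - {"offset": [0,0,0],"yaw": 0.77}
    - {"offset": [0,0,0],"yaw": 0.88}
    - {"offset": [0,0,0],"yaw": 0.99}
    - {"offset": [0,0,0],"yaw": 1.1}
    - {"offset": [0,0,0],"yaw": 1.2}
    - {"offset": [0,0,0],"yaw": 1.29}

```text
time_s: 25.32
eef_pos: [499.7, 379.0, 60.2]
ee_rot: [-0.65, 0.668, 0.261, -0.251]
force: [-0.6, -0.9, 2.4]
grip_width: 0.135
```

Call:
jog_arm:
  targets:
    - {"offset": [0,0,0],"yaw": 0.01}
    - {"offset": [0,0,0],"yaw": 0.01}
    - {"offset": [0,0,0],"yaw": 0.01}

```text
time_s: 25.57
eef_pos: [499.7, 379.0, 60.2]
ee_rot: [-0.651, 0.669, 0.258, -0.248]
force: [0.2, 0.3, 1.1]
grip_width: 0.137
```

```bash
python3 -c "
from h import *
rel(499.9,379.2,60,1.496);s=ctrl.sense();print(s['force'],s['wrist_torque'],s['grip_width'])
c=cap('wrist')
g=lambda i: np.clip((i/255.)**0.6*255,0,255).astype('uint8')
cv2.imwrite('pics/w20.png',g(cv2.resize(c['img'][120:340,200:440,::-1],None,fx=2.5,fy=2.5)))"
```

```text
offset [0.0003, 0.0002, 0.0001] yaw -0.7634 | pos [499.7 379.   60.2] ang 0.7326 tilt [ 0.0229 -0.0194 -0.9996]
[0.21028907 0.26949268 1.09584749] [ 0.05449748  0.20421874 -0.03327005] 0.13728744053343242
```

View pics/w20.png

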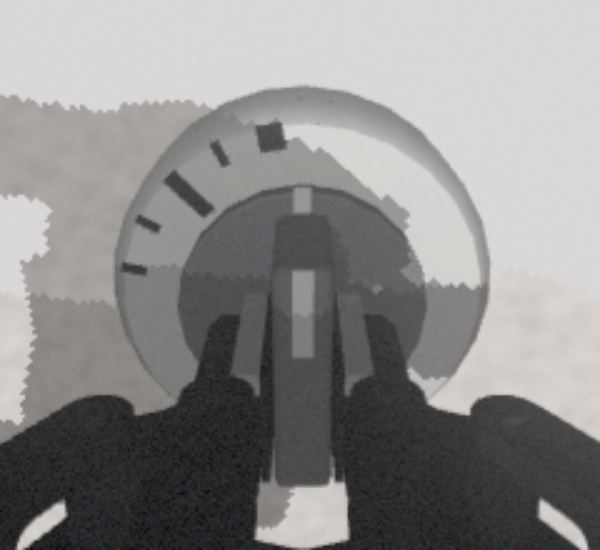

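Call:
jog_arm:
  targets:
    - {"offset": [0,0,0],"yaw": -0.1}
    - {"offset": [0,0,0],"yaw": -0.2}
    - {"offset": [0,0,0],"yaw": -0.3}
    - {"offset": [0,0,0],"yaw": -0.4}
    - {"offset": [0,0,0],"yaw": -0.5}
    - {"offset": [0,0,0],"yaw": -0.6}
    - {"offset": [0,0,0],"yaw": -0.68}
    - {"offset": [0,0,0],"yaw": -0.74}
    - {"offset": [0,0,0],"yaw": -0.77}
    - {"offset": [0,0,0],"yaw": -0.77}
    - {"offset": [0,0,0],"yaw": -0.77}

```text
time_s: 26.53
eef_pos: [499.9, 379.2, 60.2]
ee_rot: [-0.506, 0.527, 0.484, -0.481]
force: [0.5, 1.4, -0.4]
grip_width: 0.133
```

```bash
python3 -c "
from h import *
rel(499.9,379.2,60,1.504)
c=cap('wrist')
g=lambda i: np.clip((i/255.)**0.6*255,0,255).astype('uint8')
cv2.imwrite('pics/w21.png',g(cv2.resize(c['img'][120:340,200:440,::-1],None,fx=2.5,fy=2.5)))"
```

```text
offset [-0.0, 0.0002, -0.0] yaw -0.002 | pos [499.9 379.2  60.2] ang 1.502 tilt [ 0.0235 -0.0188 -0.9995]
```

View pics/w21.png

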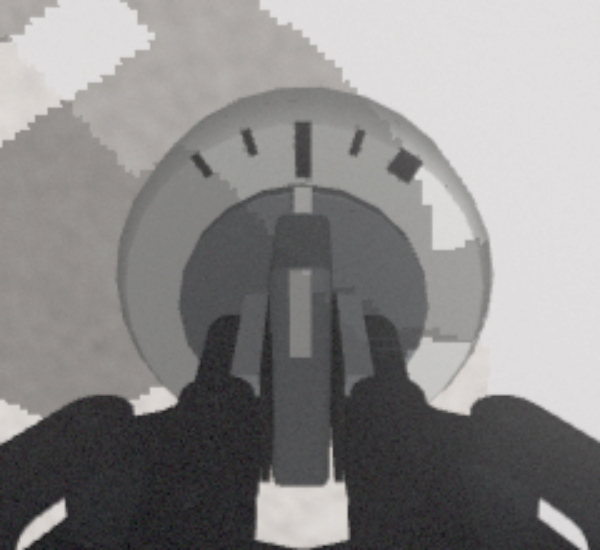

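Pointer is exactly in line with the long mark. Release and rise.

Call:
jog_arm:
  targets:
    - {"offset": [0,0,0],"yaw": 0}
    - {"offset": [0,0,0],"yaw": 0}
    - {"offset": [0,0,0],"yaw": 0}
    - {"offset": [0,0,0],"yaw": 0}
    - {"offset": [0,0,0],"yaw": 0}
    - {"offset": [0,-0.02,0],"yaw": 0}
    - {"offset": [0,-0.05,0],"yaw": 0}
    - {"offset": [0,-0.09,0],"yaw": 0}
    - {"offset": [0,-0.12,0],"yaw": 0}
    - {"offset": [0,-0.12,0],"yaw": 0}
    - {"offset": [0,-0.12,0],"yaw": 0}
  fingers: 0.045

```text
time_s: 27.5
eef_pos: [497.5, 381.8, 181.8]
ee_rot: [-0.506, 0.528, 0.485, -0.48]
force: [0.1, -0.3, -0.5]
grip_width: 0.529
```

```bash
python3 -c "
from h import *
rel(499.9,379.2,60,1.504)
g=lambda i: np.clip((i/255.)**0.6*255,0,255).astype('uint8')
c=cap('wrist')
cv2.imwrite('pics/w22.png',g(c['img'][:,:,::-1]))
c=cap('top');cv2.imwrite('pics/t22.png',g(c['img'][:,:,::-1]))
c=cap('scene');cv2.imwrite('pics/s22.png',g(c['img'][:,:,::-1]))"
```

```text
offset [-0.0005, 0.1219, 0.0008] yaw -0.0022 | pos [497.5 381.8 181.8] ang 1.5018 tilt [ 0.0266 -0.0173 -0.9995]
```

View pics/w22.png

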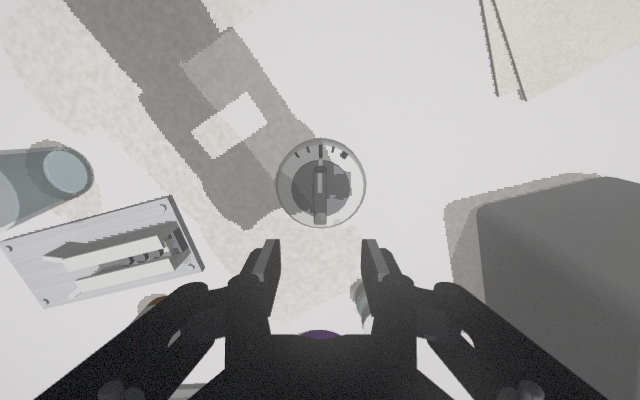

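View pics/t22.png

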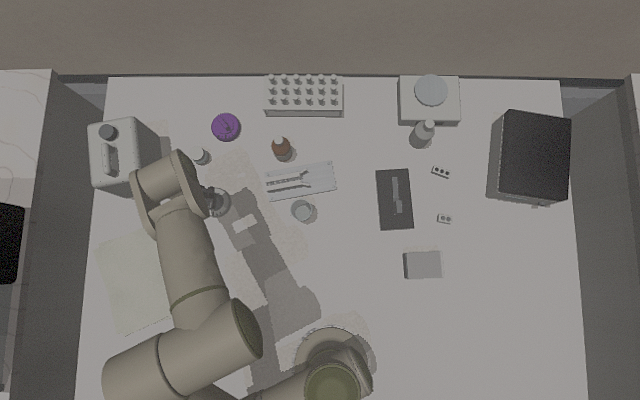

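View pics/s22.png

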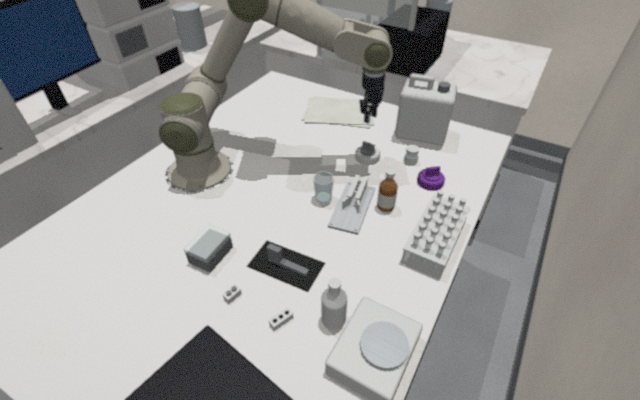

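All is in place: the stick lies on the mat at (397,195) in the top view, the dial points to the long mark, the caps show in the channel slot and the bystanders have not moved.

```bash
python3 -c "
from rig import ctrl
print(ctrl.finish_job())"
```

```text
the job is handed in; nothing more can be done
None
```

The job is done and handed in at about 28 s of the 72 s allowed; `finish_job` gave no verdict.

- **Carrier:** I picked the three-vial carrier from the two look-alikes and set it on the loading plate. I pushed it home with the stick until the force rose to about 24 N at the expected depth. In a later picture the three caps lay where the fully home position predicts, to within a few mm by eye.
- **Stick:** It lies flat on the mat, well inside its edges.
- **Timer:** I turned the dial from about 0.07 rad to about 1.37 rad, where the picture showed the pointer past the thickest mark. I then turned it back to about 0.6 rad, and after release the pointer still lines up with the long mark.
- **Other things:** In the last scene and top pictures the bystanders stand where they were, and the gripper is clear of everything.

No check failed. The tool picked up a tilt of about 0.03 rad along the way, which had no visible effect. The closest views of the end stop could not show the gap in front of the carrier directly, so "home" rests on the push force and the cap positions.

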